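# Hang the bean measure on the swinging drop hook

### The arm

A 6-joint arm with a two-finger parallel gripper is mounted at the origin on the work surface. World frame = base frame: x ahead of the robot, y to its left, z up, the work surface at z = 0. Lengths are in m, angles in degrees, forces in N, time in s.
With the tool pointing down it reaches from about 0.425 to 0.95 m from the base axis. Payload 3.5 kg.
Tool frame: the origin (TCP) lies midway between the tips of the shut fingers; the grasp point (between the pads) lies 19 mm behind it (robot.grasp_offset is the distance from the TCP to the grasp point, in m); z points along the fingers, y is the line along which they close (so a half turn about z gives the same grasp; the last joint's range is limited). The gripper opens to 85 mm and grips with 20 to 120 N. Pads are 22 mm wide; open, the fingers measure 114 mm over their backs; the gripper's body (76 mm by 85 mm) begins 54 mm behind the grasp point. The pads swing forward as they close: fully open they stand 13 mm farther back than shut.
Start: joints at [-8.594, 16.404, 90.338, -0, 73.258, -8.594], TCP at [0.675, 0, 0.231] pointing down, gripper open.
Joint ranges: [-158.93, 158.93], [-51.34, 127.21], [12.03, 142.37], [-87.48, 267.48], [13.55, 161.25], [-162.69, 162.69]. Speed limits (degrees/s): [159.86, 159.86, 180, 180, 180, 180].

### API

Orientations are given as a 3x3 rotation matrix whose columns are the frame's x, y, z axes.
In Python, from workcell import robot gives the robot as it stands. The module is installed in compiled form; this text tells all that it offers.
- The arm moves only by the tool carry_out, never from a script. Its argument "commands" is one flat list of numbers, 7 for each row, row after row: the shift along the tool's x, y, z in mm, then the turn, a rotation vector about the tool's x, y, z in degrees, then the gripper command: -1 is fully open, 1 is shut, values between are in proportion. A call has 1 to 10 rows; each row shifts and turns the commanded pose from where the row before left it, along the tool's axes as they then stand; what a row does not reach is not made up. A row lasts 1/12 s, in which the tool goes at most 41.7 mm and 7.16 degrees, less where a joint would pass 70% of its speed; a pose out of reach is approached as far as the arm can. A call is refused whole if a number of a shift passes 41.7 or a number of a turn 7.16, either way. A call with a gripper value outside its range is refused whole. The fingers move at their own pace and stop on an object; "force" is the grip in N (left out, the last holds). Time passes only in rows, so rows that do not move let the fingers close. It gives the time, the measured TCP pose, the force, the opening and the grip force at its end, in the units of the state.
- robot.observe(): the state, without advancing time (a new reading comes with each control period).
- robot.grab_frame(name): name is "scene" or "side" or "wrist"; returns a dict with "pixels" (420x560x3 uint8, red, green, blue), "K" (3x3 intrinsics, pixels), "rvec" (rotation vector, rad) and "tvec" (3), from world to camera coordinates, as OpenCV has them. Camera axes: x right, y down, z forward; pixel columns grow to the right and rows downward; lengths in m; the calibration is good to about 2 mm. A picture is of the moment at which its call begins. There is no depth.
- robot.finish_job(): hands the job in; it is judged then, once.
The state is a dict: "t": time; "joint_pos": joint angles; "joint_velocities": joint speeds; "tau": joint torques, N m; "ee_pos": TCP position; "eef_rot": TCP orientation; "force": force on the tool from outside, world axes, zero at the start; "torque": the same for the moment, N m; "width": opening from 0.0 (shut) to 1.0 (fully open); "grip_force": force on a finger pad.
Only numpy, scipy, OpenCV 4.12 (cv2) and the standard library are available. Lean on these libraries where they do the work, as an engineer would, in place of code of your own. Each camera call takes 0.05 s, during which the arm holds its last target. There are 200 camera calls.

### The job

The drop hook on the steel stand is still swinging, and the long-handled bean measure belongs on it. Pick up the measure by its handle, bring the hook to rest with a light, steady touch and only then hang the measure on it by its top loop, lowering it gently until the hook carries its weight before you let go. Leave it hanging still, and do not push the stand or disturb the two glass cups and the knock tube.

Things in the scene. Friction and masses are not known exactly. Their poses are not given: they have to be found in the camera images.
- handle_mid (a point): Bean measure, bare steel, 240 mm tall, about 150 g, standing upright. This point is half-way up (120 mm), on the handle's centre line: grip here. The handle is a flat strip, 14 mm wide (own y) and 5 mm thick (own x), straight from 76 to 189 mm above the underside, over the middle of the cup. z is up; x, normal to strip and loop, points roughly away from the robot.
- measure_cup (a point): Centre of the underside of the measure's round open cup (53 mm across, 40 mm high), 120 mm below handle_mid, same axes. The handle's foot cranks down to the cup's rim on the -x side, the robot's side.
- loop_top (a point): On the measure, middle of the underside of its loop's top bar, 115 mm above handle_mid, same axes: the point that bears on the hook. The closed loop on top of the handle is 5 mm round wire in the measure's y-z plane; its hole, right below this point, is 20 mm wide and about 45 mm high.
- stand: Heavy fixed steel stand: base plate 230 x 140 x 12 mm, a 16 mm round post 130 mm behind the origin (its +x) and an arm, 455 mm up, reaching forward over the origin, where a fork carries the hook. Origin on the worktop plumb under the hook's pin; z up; x points from hook to post, roughly away from the robot.
- pin (a point): Axis of the hook's hinge pin, in the fork at the end of the stand's arm, 430 mm above the worktop. The pin runs along the stand's y, so the hook swings only in the stand's x-z plane.
- hook (a joint): Swing of the hook about the pin, rad: 0 is plumb, positive when its lower end is away from the robot (towards the post). About 220 g with almost no friction: period about 0.7 s, its swing takes about 20 s to halve. Pushed aside to 0.15 rad it leans on what holds it with only about 0.2 N.
- crook (a point): On the hook, lowest point of the inside of its crook, in line with the pin: the loop must come to hang here (loop_top ends within a few mm). Load it gently, well under 7 N. The hook is 8 mm round steel bar shaped like a question mark, screwed into a barrel: its length differs each time, 140 to 154 mm from pin to this point. The crook is half-round, 17 mm wide inside; underside 8 mm below this point.
- hook_back (a point): On the hook, front surface (robot's side) of its straight back, 27 mm above crook and 8.5 mm behind it (+x) when plumb. From here up, over 27 mm, the bar slants forward to a straight shank in line with the pin (front surface 4 mm before the pin line); above that is a 21 mm thick barrel, from 34 to 76 mm below the pin.
- tip (a point): Top of the hook's free tip, 19 mm above crook and 15.5 mm before it (robot's side, -x) when plumb. The mouth between tip and back is about 20 mm wide and opens upward. Tip to underside of the crook: 27 mm.
- cup_a: Clear glass cappuccino cup, 84 mm across, 62 mm high, handle at its +y; origin under its centre. Not to be disturbed.
- cup_b: The other glass cup, same shape and size.
- knock_tube: Stainless knock tube, 104 mm across, 140 mm high, rubber bar across its mouth; origin under its centre. Not to be disturbed.

How it is judged:
By the outcome, as a careful person would: the job done as asked, in the order asked, and still so for the second after the job is handed in, with the robot touching nothing.
It also fails if it takes over 72 s, if anything falls off the work surface, if the arm or the gripper's body presses on something with over 40 N, if the wrist force passes 120 N, or if a joint passes its speed limit or range.

## Working session

There is one attempt and no reset: what is moved stays moved. The work goes in short steps, Python scripts to look and compute and a tool call to move; the robot and the scene stay as the last step left them, time stands still between calls to the robot, and variables do not carry over. Pictures are saved under pics/ and viewed, at most 10 in all, crops included, and the job is handed in when it is done.

Besides the shell and the picture viewer there is one more tool, called after ">>>" as name(argument=value, ...), one argument or row to a line, values as JSON. carry_out: Moves the arm, as the interface text tells. Its arguments: {"type":"object","properties":{"commands":{"type":"array"},"force":{"type":"number"}},"required":["commands"]}

```bash
mkdir -p pics; cat > h.py <<'E'
import numpy as np, cv2
from workcell import robot
def cam(f):
    R=cv2.Rodrigues(np.array(f["rvec"],float))[0]; t=np.array(f["tvec"],float).ravel()
    return np.array(f["K"],float),R,t
def ray(f,uv):
    K,R,t=cam(f); d=R.T@np.linalg.inv(K)@np.array([uv[0],uv[1],1.]); return -R.T@t,d/np.linalg.norm(d)
def plane(f,uv,ax,val):
    o,d=ray(f,uv); return o+d*(val-o[ax])/d[ax]
def two(f1,u1,f2,u2):
    o1,d1=ray(f1,u1);o2,d2=ray(f2,u2)
    s=np.linalg.lstsq(np.c_[d1,-d2],o2-o1,rcond=None)[0]
    a,b=o1+s[0]*d1,o2+s[1]*d2; return (a+b)/2,np.linalg.norm(a-b)
def proj(f,p):
    K,R,t=cam(f); q=K@(R@np.array(p,float)+t); return q[:2]/q[2]
def save(f,n): cv2.imwrite(f"pics/{n}.png",f["pixels"][:,:,::-1])
E
python3 - <<'E'
from h import *
import pickle
fs={n:robot.grab_frame(n) for n in("scene","side")}
pickle.dump(fs,open("f0.pkl","wb"))
for n in fs:
    save(fs[n],n+"0"); K,R,t=cam(fs[n]); print(n,-R.T@t,R[2],K[0,0])
s=robot.observe();print(s)
E
```

```text
scene [1.63013812 0.07508963 1.213576  ] [-0.737552   -0.07838586 -0.67072551] 469.059528561122
side [ 0.43527569 -1.19687754  1.36433551] [ 0.09062894  0.71456552 -0.6936732 ] 519.5136392151874
{'t': 0.1, 'joint_pos': array([-8.64893268e+00,  1.63988244e+01,  9.03226429e+01,  1.20504362e-02,
        7.32594796e+01, -8.59418894e+00]), 'joint_velocities': array([ 0.00354093,  0.00428374, -0.10967177, -0.08275858, -0.07264428,
       -0.07619348]), 'tau': array([ 2.44131558e+00, -3.87076986e+01, -2.74568993e+01, -5.38559176e-02,
       -2.55573423e-04, -1.15779736e-05]), 'ee_pos': array([ 6.75106210e-01, -5.78654426e-04,  2.31530411e-01]), 'eef_rot': array([[ 1.01597805e-03,  9.99999419e-01,  3.59050970e-04],
       [ 9.99999473e-01, -1.01603164e-03,  1.49107852e-04],
       [ 1.49472573e-04,  3.58899290e-04, -9.99999924e-01]]), 'force': array([-0.93198748,  0.54687937,  0.6494715 ]), 'torque': array([-0.00867075, -0.03879658, -0.01123893]), 'grip_force': 0.0, 'width': 1.0036800536500385}
```

View pics/scene0.png

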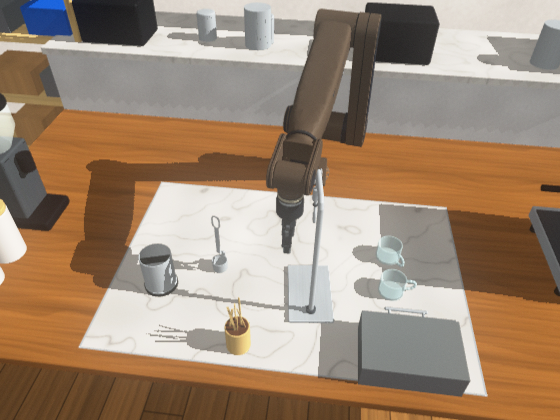

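View pics/side0.png

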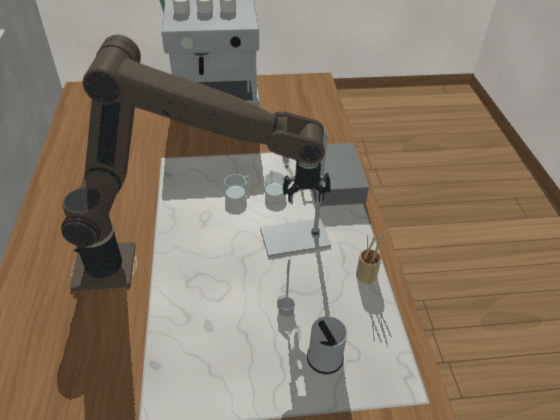

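```bash
python3 - <<'E'
from h import *
import pickle
fs=pickle.load(open("f0.pkl","rb"))
def crop(n,x0,y0,w,h,s): return cv2.resize(fs[n]["pixels"][y0:y0+h,x0:x0+w,::-1],None,fx=s,fy=s,interpolation=cv2.INTER_CUBIC)
a=crop("scene",198,205,50,75,5)   # 250x375
b=crop("side",268,245,45,75,5)    # 225x375
c=crop("scene",278,160,64,118,5)[:590]
o=np.zeros((590,800,3),np.uint8);o[:375,:250]=a;o[:375,250:475]=b;o[:590,480:800]=c
d=crop("side",255,215,80,42,5); o[378:588,0:400]=d
cv2.imwrite("pics/c1.png",o)
for n,p in(("scene",(219,268)),("side",(286,312))): print(n,plane(fs[n],p,2,0.0))
E
```

```text
scene [ 0.59337096 -0.24199945  0.        ]
side [ 0.5917651  -0.24514104  0.        ]
```

View pics/c1.png

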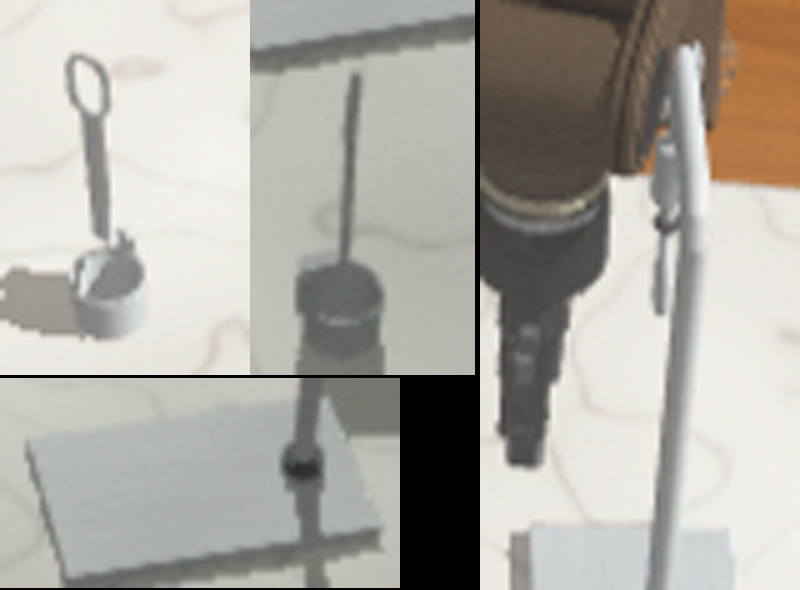

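```bash
python3 - <<'E'
from h import *
import pickle
fs=pickle.load(open("f0.pkl","rb"))
S,D=fs["scene"],fs["side"]
print("looptop",two(S,(215,216.3),D,(289.4,260)))
print("strip",two(S,(218.4,252),D,(287.2,296)))
for n,f,ps in(("side",D,[(260.6,228),(268,254.5),(330.6,244.8),(320,219)]),):
    P=np.array([plane(f,p,2,.012) for p in ps]);print(P[:,:2].round(4),P.mean(0))
    for i in range(4): e=P[(i+1)%4]-P[i];print(np.linalg.norm(e),np.degrees(np.arctan2(e[1],e[0])))
print("post",plane(D,(315.4,231.8),2,.017),plane(S,(311,310),2,.017))
# scene plate by mask
g=cv2.cvtColor(S["pixels"],cv2.COLOR_RGB2HSV)
print(g[300,300],g[280,270],g[285,325])
# scene corners guess from full image
P=np.array([plane(S,p,2,.012) for p in [(288,265.5),(328,265.5),(331.5,319),(289,321)]]);print(P[:,:2].round(4))
for p in [(318,175),(317.5,189),(315.6,204),(314,222)]: print(p,plane(S,p,1,P[:,1].mean()))
E
```

```text
looptop (array([ 0.59480847, -0.23688492,  0.24068566]), np.float64(0.0005346299474478188))
strip (array([ 0.59263704, -0.23969149,  0.07753221]), np.float64(0.003002017155869965))
[[ 0.542   0.1196]
 [ 0.5568 -0.0103]
 [ 0.7813  0.0152]
 [ 0.7654  0.1467]] [0.66136265 0.06777969 0.012     ]
0.13070219566416627 -83.51775520985021
0.22597511889156077 6.474778330054982
0.13246287975808912 96.8930001398364
0.22503212769797737 -173.07782480940958
post [0.73671799 0.07824884 0.017     ] [0.73905357 0.0827395  0.017     ]
[100   7 214] [ 23  10 232] [ 96   6 211]
[[ 0.5609 -0.0085]
 [ 0.5425  0.1271]
 [ 0.7606  0.1477]
 [ 0.7851  0.019 ]]
(318, 175) [1.17404407 0.07132226 0.86947347]
(317.5, 189) [1.03103428 0.07132226 0.73313578]
(315.6, 204) [1.15032597 0.07132226 0.80285055]
(314, 222) [1.15280691 0.07132226 0.77210352]
```

```bash
python3 - <<'E'
from h import *
f=robot.grab_frame("wrist");K,R,t=cam(f);s=robot.observe();T=np.array(s["eef_rot"])
print("cam in tool",T.T@(-R.T@t-np.array(s["ee_pos"])),"axis",T.T@R[2],"right",T.T@R[0],K[0,0])
E
```

```text
cam in tool [ 0.06630249 -0.00078268 -0.14287552] axis [-2.66384915e-01  8.01092477e-04  9.63866399e-01] right [ 1.76835640e-04  9.99999678e-01 -7.82251434e-04] 297.3537506334859
```

>>> carry_out(
  commands=[-30,-10,0,0,0,0,-1,-40,-20,0,0,0,0,-1,-40,-25,0,0,0,0,-1,-40,-25,0,0,0,0,-1,-40,-25,0,0,0,0,-1,-25,-25,0,0,0,0,-1,-10,-10,0,0,0,0,-1],
)

```text
t: 0.73
ee_pos: [0.5421, -0.2106, 0.23]
eef_rot: [[0.003, 1.0, -0.003], [1.0, -0.003, 0.0], [0.0, -0.003, -1.0]]
force: [-0.3, -0.6, 0.6]
width: 1.002
grip_force: 0.0
```

>>> carry_out(
  commands=[0,0,-35,0,0,0,-1,0,-20,-35,0,0,0,-1,0,-30,-20,0,0,-7,-1,0,-20,0,0,0,-7,-1,0,0,0,0,0,-7,-1,0,0,0,0,0,-7,-1,0,0,0,0,0,-7,-1,0,0,0,0,0,-7,-1,0,0,0,0,0,-7,-1,0,0,0,0,0,-7,-1],
)

```text
t: 1.57
ee_pos: [0.4753, -0.2097, 0.3204]
eef_rot: [[-0.833, 0.553, -0.001], [0.553, 0.833, 0.001], [0.002, 0.0, -1.0]]
force: [0.7, 0.5, -0.4]
width: 0.999
grip_force: 0.0
```

>>> carry_out(
  commands=[0,0,0,0,0,-7,-1,0,0,0,0,0,-7,-1,0,0,0,0,0,-7,-1,0,0,0,0,0,-4,-1,0,0,0,0,-7,0,-1,0,0,0,0,-7,0,-1,0,0,0,0,-7,0,-1,0,0,0,0,-7,0,-1],
)

```text
t: 2.23
ee_pos: [0.4758, -0.2099, 0.3215]
eef_rot: [[-0.87, 0.155, 0.469], [0.137, 0.988, -0.074], [-0.475, -0.0, -0.88]]
force: [-0.7, -0.1, 0.8]
width: 1.003
grip_force: 0.0
```

```bash
python3 - <<'E'
from h import *
s=robot.observe();print(s["joint_pos"].round(1),s["ee_pos"].round(3),s["eef_rot"].round(3))
E
```

```text
[ -42.4  -22.3  121.3   17.9   58.1 -129.9] [ 0.476 -0.21   0.321] [[-0.87   0.155  0.469]
 [ 0.137  0.988 -0.074]
 [-0.475 -0.    -0.88 ]]
```

>>> carry_out(
  commands=[0,0,0,0,-7,0,-1,0,0,0,0,-7,0,-1,0,0,0,0,-7,0,-1,0,0,0,0,-7,0,-1,0,0,0,0,-4,0,-1,0,0,0,0,0,0,-1],
)

```text
t: 2.73
ee_pos: [0.4753, -0.2, 0.3266]
eef_rot: [[-0.512, 0.167, 0.843], [0.093, 0.986, -0.139], [-0.854, 0.007, -0.52]]
force: [1.0, -0.5, -0.3]
width: 1.002
grip_force: 0.0
```

```bash
python3 - <<'E'
from h import *
s=robot.observe();print(s["joint_pos"].round(1),s["ee_pos"].round(3),s["eef_rot"].round(3))
import pickle
fs={n:robot.grab_frame(n) for n in("wrist","side","scene")}
pickle.dump(fs,open("f1.pkl","wb"))
f=fs["side"];c=cv2.resize(f["pixels"][130:320,240:340,::-1],None,fx=3,fy=3,interpolation=cv2.INTER_CUBIC)
o=np.zeros((570,800,3),np.uint8);o[:,:300]=c;w=cv2.resize(fs["wrist"]["pixels"][:,:,::-1],(500,375));o[:375,300:]=w
cv2.imwrite("pics/c2.png",o)
E
```

```text
[ -50.8  -35.7  138.2   56.8   42.5 -162.6] [ 0.475 -0.2    0.327] [[-0.512  0.167  0.843]
 [ 0.093  0.986 -0.139]
 [-0.854  0.007 -0.52 ]]
```

View pics/c2.png

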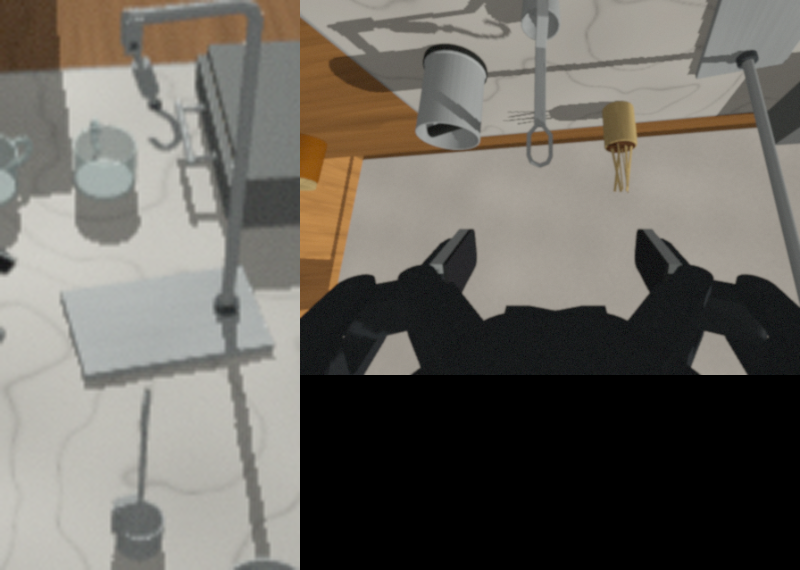

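>>> carry_out(
  commands=[19,-3.5,25,0,0,0,-1,19,-3.5,25,0,0,0,-1,19,-3.5,25,0,0,0,-1,19,-3.5,25,0,0,0,-1,19,-3.5,25,0,0,0,-1,20,-3.5,26,0,0,0,-1,0,0,0,0,0,0,-1,0,0,0,0,0,0,-1],
)

```text
t: 3.55
ee_pos: [0.5349, -0.1827, 0.2169]
eef_rot: [[-0.592, 0.235, 0.771], [0.151, 0.972, -0.18], [-0.791, 0.01, -0.611]]
force: [0.4, 0.3, 0.7]
width: 0.997
grip_force: 0.0
```

```bash
cat >> h.py <<'E'
def st():
    s=robot.observe();print(s["t"],s["joint_pos"].round(1),(s["ee_pos"]*1000).round(1),s["eef_rot"].round(3).tolist(),s["force"].round(2));return s
E
python3 - <<'E'
from h import *
import pickle
s=st()
fs=pickle.load(open("f1.pkl","rb"));D,S=fs["side"],fs["scene"]
c=lambda x,y:(240+x/3,130+y/3)
print("measure top",two(S,(215,216.3),D,c(147,391)))
for nm,p in(("pin",c(131,47)),("crookbottom",c(168,150)),("tip",c(151,136))):
    o,d=ray(D,p)
    y=.066; print(nm,o+d*(y-o[1])/d[1])
E
```

```text
3.55 [ -37.7  -18.1  136.7   59.7   22.4 -162.6] [ 534.9 -182.7  216.9] [[-0.592, 0.235, 0.771], [0.151, 0.972, -0.18], [-0.791, 0.01, -0.611]] [0.38 0.28 0.74]
measure top (array([ 0.59368356, -0.23719249,  0.23966815]), np.float64(0.00045906865479373624))
pin [0.60881556 0.066      0.41765849]
crookbottom [0.65279515 0.066      0.27812819]
tip [0.63359201 0.066      0.29903456]
```

>>> carry_out(
  commands=[0,0,-20,0,0,7,-1,0,0,-20,0,0,7,-1,0,0,0,0,0,7,-1,0,0,0,0,0,7,-1,0,0,0,0,0,7,-1,0,0,0,0,0,7,-1,0,0,0,0,0,7,-1,0,0,0,0,0,7,-1,0,0,0,0,0,7,-1,0,0,0,0,0,7,-1],
)

```text
t: 4.38
ee_pos: [0.505, -0.1771, 0.2433]
eef_rot: [[0.019, 0.634, 0.773], [0.963, 0.196, -0.184], [-0.268, 0.748, -0.607]]
force: [-0.6, -0.1, 0.2]
width: 1.002
grip_force: 0.0
```

>>> carry_out(
  commands=[0,0,0,0,0,7,-1,0,0,0,0,0,7,-1,0,0,0,0,0,7,-1,0,0,0,0,0,7,-1,0,0,0,0,0,7,-1,0,0,0,0,0,7,-1,0,0,0,0,0,7,-1,0,0,0,0,0,7,-1,0,0,0,0,0,7,-1,0,0,0,0,0,7,-1],
)

```text
t: 5.22
ee_pos: [0.505, -0.1771, 0.2433]
eef_rot: [[0.603, 0.199, 0.773], [0.513, -0.838, -0.184], [0.611, 0.508, -0.607]]
force: [-0.5, 1.0, 0.0]
width: 0.997
grip_force: 0.0
```

>>> carry_out(
  commands=[0,0,0,0,0,7,-1,0,0,0,0,0,7,-1,0,0,0,0,0,7,-1,0,0,0,0,0,7,-1,0,0,0,0,0,7,-1,0,0,0,0,0,5,-1,0,0,0,0,0,0,-1],
)

```text
t: 5.8
ee_pos: [0.505, -0.1771, 0.2432]
eef_rot: [[0.591, -0.232, 0.773], [-0.141, -0.973, -0.184], [0.794, -0.0, -0.607]]
force: [-0.8, 1.1, 0.3]
width: 1.0
grip_force: 0.0
```

```bash
cat >> h.py <<'E'
from scipy.spatial.transform import Rotation as Ro
def tgt(pos,yaw,pitch,s=None):
    """camera-up pose: z forward yaw, pitch down; prints tool-frame shift, rotvec"""
    s=s or robot.observe();T=np.array(s["eef_rot"]);y,p=np.radians([yaw,pitch])
    z=np.array([np.cos(p)*np.cos(y),np.cos(p)*np.sin(y),-np.sin(p)]);yy=np.array([np.sin(y),-np.cos(y),0])
    G=np.c_[np.cross(yy,z),yy,z]
    sh=T.T@(np.array(pos)-s["ee_pos"])*1000
    rv=Ro.from_matrix(T.T@G).as_rotvec(degrees=True)
    print("shift(tool now)",sh.round(1),"rot",rv.round(2),"shift(tool goal)",(G.T@(np.array(pos)-s["ee_pos"])*1000).round(1));return G
E
python3 - <<'E'
from h import *
st()
G=tgt([.5,-.224,.2],-9,25)
E
```

```text
5.8 [-40.1 -26.1 139.2  51.8  27.   24.5] [ 505.  -177.1  243.2] [[0.591, -0.232, 0.773], [-0.141, -0.973, -0.184], [0.794, -0.0, -0.607]] [-0.76  1.05  0.35]
shift(tool now) [-30.6  46.8  31. ] rot [ 3.78 12.39 -2.32] shift(tool goal) [-38.1  47.2  20.4]
```

```bash
python3 - <<'E'
from h import *
G=tgt([.538,-.229,.146],-9,25)
E
```

```text
shift(tool now) [-50.4  42.9  94.1] rot [ 3.78 12.39 -2.32] shift(tool goal) [-70.9  46.1  77.9]
```

Move first, then rotate.

>>> carry_out(
  commands=[-10,9,19,0,0,0,-1,-10,9,19,0,0,0,-1,-10,9,19,0,0,0,-1,-10,8,18,0,0,0,-1,-10,8,19,0,0,0,-1,0,0,0,1,3,-0.5,-1,0,0,0,1,3,-0.5,-1,0,0,0,1,3,-0.5,-1,0,0,0,0.8,3.4,-0.8,-1,0,0,0,0,0,0,-1],
)

```text
t: 6.63
ee_pos: [0.5367, -0.2287, 0.1427]
eef_rot: [[0.42, -0.156, 0.894], [-0.067, -0.988, -0.141], [0.905, -0.0, -0.426]]
force: [1.0, 0.1, 0.1]
width: 0.997
grip_force: 0.0
```

```bash
python3 - <<'E'
from h import *
st()
G=tgt([.538,-.229,.146],-9,25)
f=robot.grab_frame("wrist");save(f,"w3")
print("proj mid",proj(f,[.593,-.238,.12]),"top",proj(f,[.593,-.238,.185]),"cup",proj(f,[.593,-.238,.0]))
E
```

```text
6.6333 [-47.5  -2.5 139.7 112.2  37.5 -45.9] [ 536.7 -228.7  142.7] [[0.42, -0.156, 0.894], [-0.067, -0.988, -0.141], [0.905, -0.0, -0.426]] [0.95 0.12 0.06]
shift(tool now) [ 3.5  0.1 -0.1] rot [-0.01  0.19 -0.02] shift(tool goal) [ 3.5  0.1 -0.1]
proj mid [284.90429356 219.93074334] top [284.64795904 136.93213185] cup [285.18270382 310.07726504]
```

View pics/w3.png

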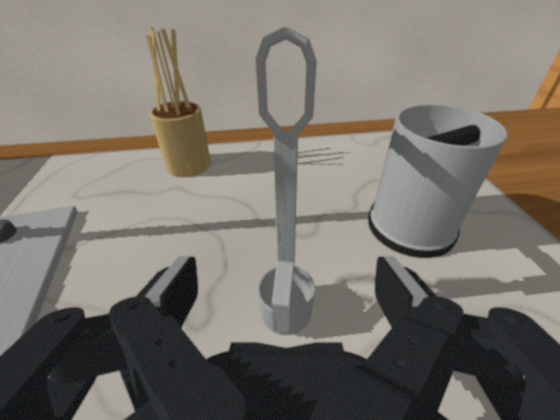

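>>> carry_out(
  commands=[3.5,0,12,0,0,0,-1,0,0,12,0,0,0,-1,0,0,12,0,0,0,-1,0,0,12,0,0,0,-1,0,0,12,0,0,0,-1,0,0,10,0,0,0,-1,0,0,8,0,0,0,-1,0,0,2,0,0,0,-1,0,0,0,0,0,0,-1],
)

```text
t: 7.43
ee_pos: [0.6114, -0.2397, 0.1138]
eef_rot: [[0.419, -0.155, 0.895], [-0.066, -0.988, -0.14], [0.905, -0.001, -0.424]]
force: [0.4, -0.0, 0.1]
width: 1.003
grip_force: 0.0
```

>>> carry_out(
  commands=[0,0,0,0,0,0,1,0,0,0,0,0,0,1,0,0,0,0,0,0,1,0,0,0,0,0,0,1,0,0,0,0,0,0,1,0,0,0,0,0,0,1,0,0,0,0,0,0,1,0,0,0,0,0,0,1,0,0,0,0,0,0,1,0,0,0,0,0,0,1],
  force=50,
)

```text
t: 8.27
ee_pos: [0.6106, -0.2397, 0.1132]
eef_rot: [[0.419, -0.156, 0.894], [-0.068, -0.988, -0.14], [0.905, -0.002, -0.425]]
force: [0.4, 0.1, 0.7]
width: 0.151
grip_force: 48.6
```

```bash
python3 - <<'E'
from h import *
s=st();print(s["width"],s["grip_force"]);G=tgt([.610,-.241,.112],-9,25)
f=robot.grab_frame("wrist");d=robot.grab_frame("side")
o=np.zeros((420,800,3),np.uint8);o[:,:480]=f["pixels"][:,40:520,::-1];o[:,480:]=cv2.resize(d["pixels"][150:318,240:368,::-1],(320,420),interpolation=cv2.INTER_CUBIC)
cv2.imwrite("pics/c4.png",o)
E
```

```text
8.2667 [-41.1  10.5 130.3 124.   35.6 -54.6] [ 610.6 -239.7  113.2] [[0.419, -0.156, 0.894], [-0.068, -0.988, -0.14], [0.905, -0.002, -0.425]] [0.38 0.08 0.71]
0.15081873075107835 48.59032105654478
shift(tool now) [-1.2  1.4  0.1] rot [-0.07  0.13 -0.07] shift(tool goal) [-1.2  1.4  0.1]
```

View pics/c4.png

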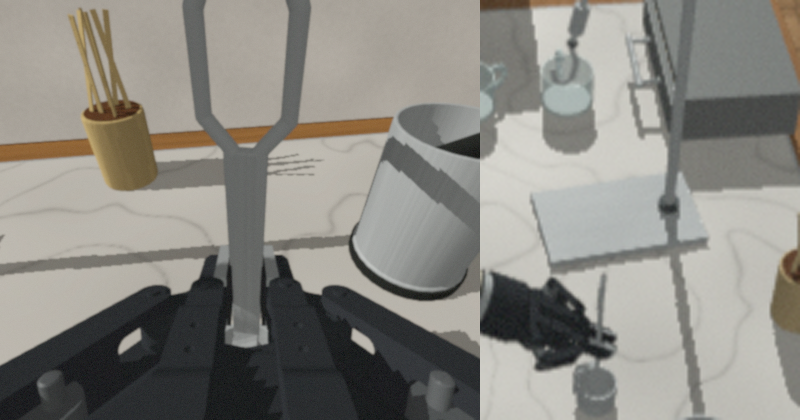

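>>> carry_out(
  commands=[6,0,-3,0,0,0,1,12,0,-5.6,0,0,0,1,12,0,-5.6,0,0,0,1,14,0,-6.6,0,0,0,1,14,0,-6.6,0,0,0,1,10,0,-5,0,0,0,1,4,0,-2,0,0,0,1],
)

```text
t: 8.95
ee_pos: [0.6104, -0.2398, 0.195]
eef_rot: [[0.418, -0.156, 0.895], [-0.066, -0.988, -0.141], [0.906, 0.0, -0.423]]
force: [-0.2, 0.4, -1.4]
width: 0.149
grip_force: 48.7
```

>>> carry_out(
  commands=[-2,-10,-5,0,0,0,1,-4,-22,-9,0,0,0,1,-4,-25,-10,0,0,0,1,-4,-25,-10,0,0,0,1,-4,-25,-10,0,0,0,1,-4,-25,-10,0,0,0,1,-4,-20,-9,0,0,0,1,-1,-8,-3,0,0,0,1],
)

```text
t: 9.62
ee_pos: [0.5647, -0.068, 0.1977]
eef_rot: [[0.418, -0.153, 0.895], [-0.066, -0.988, -0.138], [0.906, -0.001, -0.424]]
force: [0.4, -0.6, -1.2]
width: 0.147
grip_force: 48.9
```

```bash
python3 - <<'E'
from h import *
st()
E
```

```text
9.6167 [-22.7 -14.8 142.4 132.5  17.2 -49.8] [564.7 -68.  197.7] [[0.418, -0.153, 0.895], [-0.066, -0.988, -0.138], [0.906, -0.001, -0.424]] [ 0.4  -0.6  -1.17]
```

>>> carry_out(
  commands=[6,0,13,0,0,0,1,0,0,0,0,0,0,1],
)

```text
t: 9.78
ee_pos: [0.5791, -0.0714, 0.1964]
eef_rot: [[0.42, -0.154, 0.894], [-0.067, -0.988, -0.138], [0.905, -0.002, -0.425]]
force: [-0.2, 0.8, -1.0]
width: 0.141
grip_force: 48.9
```

```bash
python3 - <<'E'
from h import *
import pickle
s=st()
F=[];ts=[]
for i in range(15):
    ts.append(robot.observe()["t"]);F.append(robot.grab_frame("side"))
pickle.dump((ts,F),open("f5.pkl","wb"))
D=F[0];print("pin px",proj(D,[.609,.066,.43]),"crook",proj(D,[.609,.066,.283]))
u,v=proj(D,[.609,.066,.283]).astype(int)
im=[f["pixels"][v-40:v+25,u-40:u+40].astype(int) for f in F]
bg=np.median(im,0)
for t,i in zip(ts,im):
    m=np.abs(i-bg).sum(2)>60
    ys,xs=np.nonzero(m); print(round(t,3),m.sum(),(xs.mean()+u-40).round(1) if len(xs) else 0,(ys.max()+v-40) if len(ys) else 0)
tiles=[cv2.resize(f["pixels"][v-50:v+25,u-30:u+35,::-1],None,fx=3,fy=3,interpolation=cv2.INTER_CUBIC) for f in F[:8]]
o=np.vstack([np.hstack(tiles[:4]),np.hstack(tiles[4:])]);cv2.imwrite("pics/c5.png",o);print(u-30,v-50,o.shape)
E
```

```text
9.7833 [-22.3 -12.1 140.4 135.1  17.4 -52.2] [579.1 -71.4 196.4] [[0.42, -0.154, 0.894], [-0.067, -0.988, -0.138], [0.905, -0.002, -0.425]] [-0.17  0.82 -1.02]
pin px [283.8415981  142.35223786] crook [282.55397897 179.58673416]
9.783 136 277.5 203
9.833 99 280.8 183
9.883 183 283.5 183
9.933 229 285.6 182
9.983 224 286.8 181
10.033 234 287.2 181
10.083 223 286.7 181
10.133 208 285.2 182
10.183 174 283.0 183
10.233 110 279.8 183
10.283 132 277.4 184
10.333 157 276.6 184
10.383 155 276.8 183
10.433 140 277.4 184
10.483 102 280.3 183
252 129 (450, 780, 3)
```

View pics/c5.png

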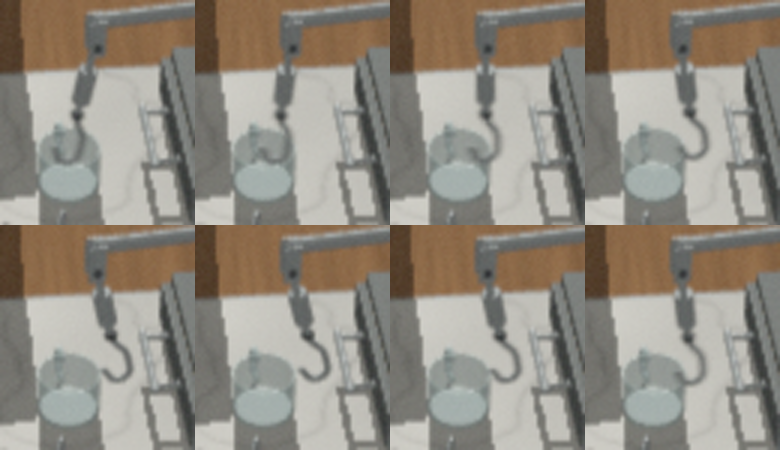

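```bash
cat >> h.py <<'E'
PIN=np.array([.609,.066,.43]);PSI=np.radians(6.7);SX=np.array([np.cos(PSI),np.sin(PSI),0]);SN=np.array([-np.sin(PSI),np.cos(PSI),0])
def hookplane(f,uv,off=0.):
    o,d=ray(f,uv);p=o+d*(SN@(PIN-o)+off)/(SN@d);return np.array([SX@(p-PIN),p[2]-.43])*1000
E
python3 - <<'E'
from h import *
import pickle
ts,F=pickle.load(open("f5.pkl","rb"));D=F[0]
G=[cv2.resize(f["pixels"][125:205,245:315],None,fx=4,fy=4,interpolation=cv2.INTER_CUBIC).astype(float).sum(2) for f in F]
bg=np.median(G,0)
import itertools
for k in range(2,10):
    m=((bg-G[k])>90)
    ys,xs=np.nonzero(m)
    P=np.array([hookplane(D,(245+(x+.5)/4-.5,125+(y+.5)/4-.5)) for x,y in zip(xs,ys)])
    r=np.hypot(*P.T); ok=(r<180)
    P=P[ok];r=r[ok];i=np.argsort(r)[-20:]
    print(round(ts[k],2),"rmax",np.percentile(r,99.5).round(1),"at",P[i].mean(0).round(1),"lowest z",P[:,1].min().round(1),"xmin,max",P[:,0].min().round(1),P[:,0].max().round(1))
# post refs: arm end and post direction check
E
```

```text
9.88 rmax 158.7 at [   7.4 -158.5] lowest z -159.5 xmin,max -13.1 20.0
9.93 rmax 161.0 at [  20.6 -159.8] lowest z -161.0 xmin,max -1.4 34.2
9.98 rmax 160.8 at [  32.9 -157.6] lowest z -158.7 xmin,max 1.1 44.8
10.03 rmax 160.7 at [  35.6 -157. ] lowest z -158.3 xmin,max 2.0 47.4
10.08 rmax 160.7 at [  30.  -158.1] lowest z -159.3 xmin,max 1.1 43.1
10.13 rmax 160.7 at [  18.1 -159.8] lowest z -160.8 xmin,max -2.1 31.7
10.18 rmax 159.0 at [  -2.6 -158.8] lowest z -160.4 xmin,max -16.4 16.7
10.23 rmax 160.8 at [ -19.7 -158.9] lowest z -160.1 xmin,max -31.1 1.3
```

```bash
cat >> h.py <<'E'
LT=np.array([103.1,-.3,-67.])/1000
def goloop(x,y,z,pitch=25.2,yaw=6.7):
    """loop_top to stand-frame x,y mm and world z mm"""
    P=PIN+SX*x/1000+SN*y/1000;P[2]=z/1000
    yw,p=np.radians([yaw,pitch]);zz=np.array([np.cos(p)*np.cos(yw),np.cos(p)*np.sin(yw),-np.sin(p)]);yy=np.array([np.sin(yw),-np.cos(yw),0])
    G=np.c_[np.cross(yy,zz),yy,zz];pos=P-G@LT;print("tcp",pos.round(4));return tgt(pos,yaw,pitch)
def looppos():
    s=robot.observe();P=s["ee_pos"]+np.array(s["eef_rot"])@LT;d=P-PIN;print("loop stand mm",(SX@d*1000).round(1),(SN@d*1000).round(1),(P[2]*1000).round(1),"F",s["force"].round(2))
E
python3 - <<'E'
from h import *
looppos();goloop(-50,-75,308);goloop(-52,0,308)
E
```

```text
loop stand mm -62.4 -129.7 318.5 F [-0.32  0.29 -1.88]
tcp [ 0.5847 -0.0127  0.1862]
shift(tool now) [-11.1 -60.3   1.4] rot [14.14 -0.07 -6.75] shift(tool goal) [ -4.  -59.   16.2]
tcp [0.574  0.0616 0.1862]
shift(tool now) [ -20.6 -132.   -18.7] rot [14.14 -0.07 -6.75] shift(tool goal) [  -4.8 -134.    14.4]
```

>>> carry_out(
  commands=[0,0,5,0,0,0,1,0,0,5,3.5,0,-1.7,1,0,0,5,3.6,0,-1.7,1,0,0,0,3.5,0,-1.7,1,0,0,0,3.5,0,-1.7,1,-1,-12,0,0,0,0,1,-1,-18,0,0,0,0,1,-1,-18,0,0,0,0,1,-1,-11,0,0,0,0,1,0,0,0,0,0,0,1],
)

```text
t: 11.37
ee_pos: [0.583, -0.0141, 0.1861]
eef_rot: [[0.422, 0.114, 0.899], [0.049, -0.994, 0.102], [0.905, 0.001, -0.425]]
force: [-0.6, -0.4, -1.8]
width: 0.146
grip_force: 49.0
```

```bash
python3 - <<'E'
from h import *
st();looppos();goloop(-52,0,308)
import pickle
fs={n:robot.grab_frame(n) for n in("side","scene","wrist")}
pickle.dump(fs,open("f6.pkl","wb"))
o=np.zeros((600,800,3),np.uint8)
o[:420,:400]=cv2.resize(fs["side"]["pixels"][135:219,245:325,::-1],(400,420),interpolation=cv2.INTER_CUBIC)
o[:480,400:]=cv2.resize(fs["scene"]["pixels"][165:261,270:350,::-1],(400,480),interpolation=cv2.INTER_CUBIC)
s=robot.observe();P=s["ee_pos"]+s["eef_rot"]@LT
print([proj(fs[n],P).round(1) for n in fs],P)
cv2.imwrite("pics/c6.png",o)
E
```

```text
11.3667 [-22.5 -10.2 140.2 112.8  28.4 -38.9] [583.  -14.1 186.1] [[0.422, 0.114, 0.899], [0.049, -0.994, 0.102], [0.905, 0.001, -0.425]] [-0.61 -0.43 -1.84]
loop stand mm -52.0 -76.0 307.9 F [-0.61 -0.43 -1.84]
tcp [0.574  0.0616 0.1862]
shift(tool now) [ -0.  -76.2  -0.4] rot [ 0.19 -0.05 -0.01] shift(tool goal) [ -0.  -76.2  -0.1]
[array([272.3, 191.6]), array([287.4, 200.1]), array([282.9, -45.3])] [ 0.56709783 -0.01774657  0.30898841]
```

View pics/c6.png

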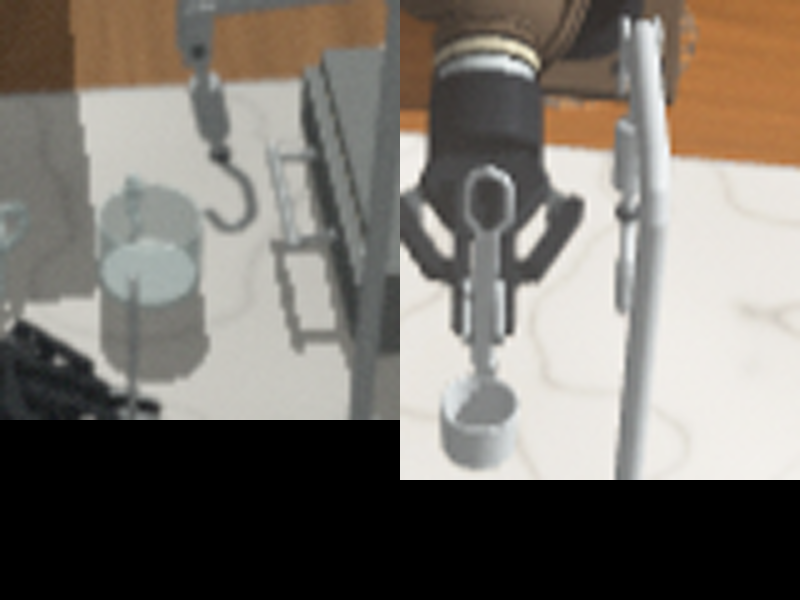

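```bash
python3 - <<'E'
from h import *
import pickle
fs=pickle.load(open("f6.pkl","rb"));S=fs["scene"];D=fs["side"]
for nm,p,q in(("crook",(314.9,223),(245+238/5,135+228/5)),("barrel",(316,194.5),(245+209/5,135+115/5)),("neck dark",(270+225/5,165+212/5),(245+219/5,135+155/5))):
    P,e=two(S,p,D,q);d=P-PIN;print(nm,P.round(4),e.round(4),"stand",(SX@d*1000).round(1),(SN@d*1000).round(1),(P[2]-.43).round(4))
E
```

```text
crook [0.6373 0.0659 0.2841] 0.0139 stand 28.1 -3.4 -0.1459
barrel [0.6169 0.0634 0.3765] 0.0086 stand 7.6 -3.5 -0.0535
neck dark [0.6262 0.0654 0.3397] 0.0031 stand 17.1 -2.6 -0.0903
```

>>> carry_out(
  commands=[0,0,0,0,0,0,1,0,0,0,0,0,0,1,0,0,0,0,0,0,1,0,0,0,0,0,0,1,0,0,0,0,0,0,1,0,0,0,0,0,0,1,0,0,0,0,0,0,1,0,0,0,0,0,0,1,0,0,0,0,0,0,1,0,0,0,0,0,0,1],
)

```text
t: 12.35
ee_pos: [0.5838, -0.0161, 0.1869]
eef_rot: [[0.421, 0.111, 0.9], [0.049, -0.994, 0.1], [0.906, 0.002, -0.424]]
force: [0.0, 0.5, -0.7]
width: 0.148
grip_force: 49.0
```

>>> carry_out(
  commands=[0,0,0,0,0,0,1,0,0,0,0,0,0,1,0,0,0,0,0,0,1,0,0,0,0,0,0,1,0,0,0,0,0,0,1,0,0,0,0,0,0,1,0,0,0,0,0,0,1,0,0,0,0,0,0,1,0,0,0,0,0,0,1,0,0,0,0,0,0,1],
)

```text
t: 13.18
ee_pos: [0.5838, -0.0162, 0.1869]
eef_rot: [[0.421, 0.111, 0.9], [0.049, -0.994, 0.099], [0.906, 0.002, -0.424]]
force: [0.8, 0.2, -1.5]
width: 0.149
grip_force: 49.0
```

>>> carry_out(
  commands=[0,0,0,0,0,0,1,0,0,0,0,0,0,1,0,0,0,0,0,0,1,0,0,0,0,0,0,1,0,0,0,0,0,0,1,0,0,0,0,0,0,1,0,0,0,0,0,0,1,0,0,0,0,0,0,1,0,0,0,0,0,0,1,0,0,0,0,0,0,1],
)

```text
t: 14.02
ee_pos: [0.5838, -0.0161, 0.1869]
eef_rot: [[0.421, 0.111, 0.9], [0.048, -0.994, 0.099], [0.906, 0.002, -0.424]]
force: [0.4, 0.0, -2.0]
width: 0.151
grip_force: 49.0
```

>>> carry_out(
  commands=[0,0,0,0,0,0,1,0,0,0,0,0,0,1,0,0,0,0,0,0,1,0,0,0,0,0,0,1,0,0,0,0,0,0,1,0,0,0,0,0,0,1,0,0,0,0,0,0,1,0,0,0,0,0,0,1,0,0,0,0,0,0,1,0,0,0,0,0,0,1],
)

```text
t: 14.85
ee_pos: [0.5838, -0.0161, 0.1869]
eef_rot: [[0.421, 0.111, 0.9], [0.049, -0.994, 0.099], [0.906, 0.002, -0.424]]
force: [0.3, 0.2, -0.9]
width: 0.145
grip_force: 49.0
```

>>> carry_out(
  commands=[0,0,0,0,0,0,1,0,0,0,0,0,0,1,0,0,0,0,0,0,1,0,0,0,0,0,0,1,0,0,0,0,0,0,1,0,0,0,0,0,0,1,0,0,0,0,0,0,1,0,0,0,0,0,0,1,0,0,0,0,0,0,1,0,0,0,0,0,0,1],
)

```text
t: 15.68
ee_pos: [0.5838, -0.0161, 0.1869]
eef_rot: [[0.421, 0.111, 0.9], [0.048, -0.994, 0.099], [0.906, 0.002, -0.424]]
force: [-0.3, -0.2, -1.4]
width: 0.147
grip_force: 49.0
```

>>> carry_out(
  commands=[0,-5,0,0,0,0,1,0,-10,0,0,0,0,1,0,-14,0,0,0,0,1,0,-14,0,0,0,0,1,0,-13,0,0,0,0,1,0,-10,0,0,0,0,1,0,-5,0,0,0,0,1,0,-2,0,0,0,0,1,0,0,0,0,0,0,1],
)

```text
t: 16.43
ee_pos: [0.5755, 0.0572, 0.1867]
eef_rot: [[0.421, 0.112, 0.9], [0.049, -0.994, 0.1], [0.906, 0.002, -0.424]]
force: [-0.3, -0.1, -2.0]
width: 0.147
grip_force: 49.0
```

```bash
python3 - <<'E'
from h import *
st();looppos()
import pickle
fs={n:robot.grab_frame(n) for n in("side","scene")}
pickle.dump(fs,open("f7.pkl","wb"))
o=np.zeros((480,800,3),np.uint8)
o[:420,:400]=cv2.resize(fs["side"]["pixels"][135:219,245:325,::-1],(400,420),interpolation=cv2.INTER_CUBIC)
o[:480,400:]=cv2.resize(fs["scene"]["pixels"][165:261,270:350,::-1],(400,480),interpolation=cv2.INTER_CUBIC)
cv2.imwrite("pics/c7.png",o)
E
```

```text
16.4333 [-11.4 -11.6 141.4 129.1  20.9 -48.9] [575.5  57.2 186.7] [[0.421, 0.112, 0.9], [0.049, -0.994, 0.1], [0.906, 0.002, -0.424]] [-0.3  -0.12 -1.98]
loop stand mm -51.2 -4.3 308.5 F [-0.3  -0.12 -1.98]
```

View pics/c7.png

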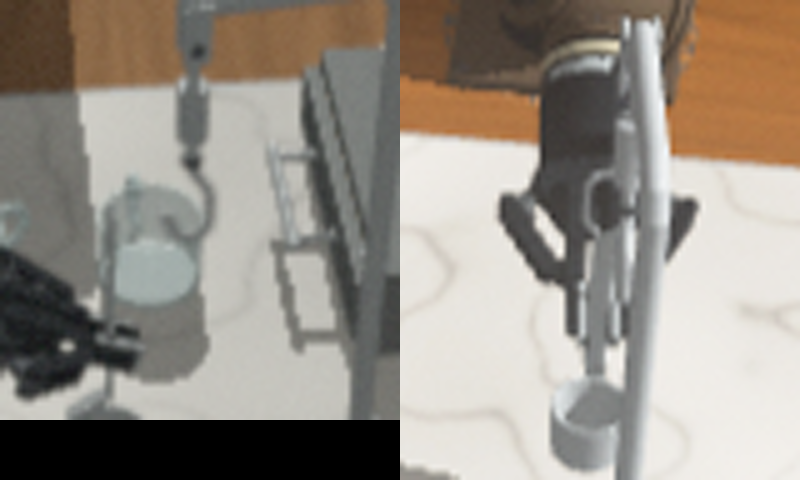

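```bash
python3 - <<'E'
from h import *
import pickle
fs=pickle.load(open("f7.pkl","rb"));S=fs["scene"];D=fs["side"]
s=robot.observe();P=s["ee_pos"]+s["eef_rot"]@LT
print("loop",proj(S,P),proj(D,P))
for dx in(20,50): print(dx,[proj(S,P+SX*dx/1000+SN*dy/1000).round(1).tolist() for dy in(0,5)],proj(D,P+SX*dx/1000))
for dz in(-.09,-.13,-.14): print(dz,[proj(S,PIN+SN*y+[0,0,dz]).round(1).tolist() for y in(0,-.003)])
for uv in((314.9,207),(315.4,216),(315,222)): # bar centre below neck
    o,d=ray(S,uv);k=(SX@(PIN-o))/(SX@d);p=o+k*d;print((SN@(p-PIN)*1000).round(1),(p[2]-.43).round(3))
c=cv2.resize(S["pixels"][195:235,296:330,::-1],None,fx=10,fy=10,interpolation=cv2.INTER_CUBIC);print(S["pixels"][207:230:4,300:326].sum(2)//3)
E
```

```text
loop [311.9644068  200.57966403] [267.3631367  176.50770973]
20 [[312.3, 205.0], [314.0, 205.0]] [273.55440786 175.69418564]
50 [[312.8, 211.7], [314.5, 211.8]] [282.7924262  174.48032337]
-0.09 [[315.2, 203.8], [314.2, 203.8]]
-0.13 [[314.3, 214.2], [313.3, 214.2]]
-0.14 [[314.1, 216.8], [313.1, 216.7]]
-0.2 -0.102
3.6 -0.137
4.0 -0.161
[[ 65  67  65  69  77  78  99 124  84  77  64  65  72  76  81  85  96 104
  118 129 154 187 217 221 112  75]
 [227 197 112  71  78  77  77  81 115 148 102 110 119 129 142 205 218 155
  124 125 132 161 188 170  80  77]
 [137 228 220  84  78  79  96 172 167 126 127 129 128 123 142 207 227 128
  123 128 147 178 194 118 118 213]
 [ 75  75  69  76  81  79 102 189 146 129 128 131 141 124 135 176 153 120
  126 131 157 188 216 232 231 231]
 [225 225 204  95  74  99 159 122 129 129 129 141 188 121 141 189 133 126
  129 137 170 200 227 232 233 233]
 [231 230 224 108  74 115 200 140 130 128 127 122 153 199  93  89 123 126
  134 151 184 213 232 234 234 234]]
```

>>> carry_out(
  commands=[1,-2,0,0,0,0,1,0.5,-2,-0.5,0,0,0,1,0,-1.5,0,0,0,0,1,0.9,0,1.8,0,0,0,1,1.7,0,3.6,0,0,0,1,1.7,0,3.6,0,0,0,1,1.7,0,3.6,0,0,0,1,1.7,0,3.6,0,0,0,1,1.7,0,3.6,0,0,0,1,1.7,0,3.6,0,0,0,1],
)

```text
t: 17.37
ee_pos: [0.6015, 0.0648, 0.1884]
eef_rot: [[0.421, 0.111, 0.9], [0.048, -0.994, 0.099], [0.906, 0.002, -0.424]]
force: [0.2, 0.4, -1.3]
width: 0.145
grip_force: 49.0
```

>>> carry_out(
  commands=[1.3,0,2.7,0,0,0,1,0.8,0,1.8,0,0,0,1,0.6,0,1.4,0,0,0,1,0.6,0,1.4,0,0,0,1,0.6,0,1.4,0,0,0,1,0.6,0,1.4,0,0,0,1,0.6,0,1.4,0,0,0,1,0.6,0,1.4,0,0,0,1,0.6,0,1.4,0,0,0,1,0.6,0,1.4,0,0,0,1],
)

```text
t: 18.2
ee_pos: [0.6181, 0.0667, 0.1879]
eef_rot: [[0.422, 0.111, 0.9], [0.048, -0.994, 0.099], [0.905, 0.002, -0.424]]
force: [-0.4, 1.0, -0.8]
width: 0.15
grip_force: 49.0
```

```bash
python3 - <<'E'
from h import *
st();looppos()
import pickle
fs={n:robot.grab_frame(n) for n in("side","scene")}
pickle.dump(fs,open("f8.pkl","wb"))
o=np.zeros((480,800,3),np.uint8)
o[:480,:400]=cv2.resize(fs["side"]["pixels"][145:205,255:305,::-1],(400,480),interpolation=cv2.INTER_CUBIC)
o[:480,400:]=cv2.resize(fs["scene"]["pixels"][185:245,290:340,::-1],(400,480),interpolation=cv2.INTER_CUBIC)
cv2.imwrite("pics/c8.png",o)
E
```

```text
18.2 [ -8.7  -5.  135.6 136.4  19.9 -54.8] [618.1  66.7 187.9] [[0.422, 0.111, 0.9], [0.048, -0.994, 0.099], [0.905, 0.002, -0.424]] [-0.35  0.97 -0.81]
loop stand mm -7.8 0.2 309.7 F [-0.35  0.97 -0.81]
```

View pics/c8.png

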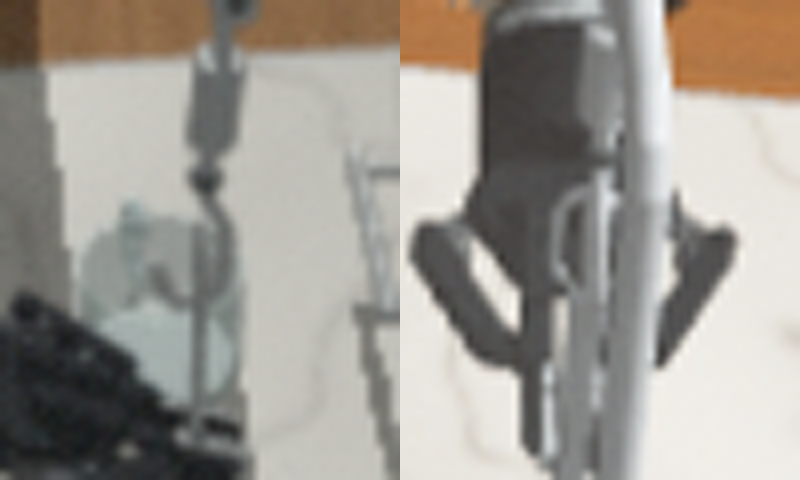

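>>> carry_out(
  commands=[0.6,0,1.4,0,0,0,1,0.6,0,1.4,0,0,0,1,0.6,0,1.4,0,0,0,1,0.6,0,1.4,0,0,0,1,0.6,0,1.4,0,0,0,1,0.6,0,1.4,0,0,0,1,0.6,0,1.4,0,0,0,1,0.6,0,1.4,0,0,0,1,0.6,0,1.4,0,0,0,1,0.6,0,1.4,0,0,0,1],
)

```text
t: 19.13
ee_pos: [0.6333, 0.0684, 0.1875]
eef_rot: [[0.421, 0.111, 0.9], [0.049, -0.994, 0.099], [0.906, 0.002, -0.424]]
force: [-0.3, -0.1, -1.8]
width: 0.151
grip_force: 49.0
```

>>> carry_out(
  commands=[0.6,0,1.3,0,0,0,1,0.6,0,1.2,0,0,0,1,0.4,0,1,0,0,0,1,0.4,0,0.8,0,0,0,1,0.3,0,0.6,0,0,0,1,0,0,0,0,0,0,1,0,0,0,0,0,0,1,0,0,0,0,0,0,1,0,0,0,0,0,0,1,0,0,0,0,0,0,1],
)

```text
t: 19.97
ee_pos: [0.6385, 0.0689, 0.1875]
eef_rot: [[0.421, 0.111, 0.9], [0.049, -0.994, 0.099], [0.906, 0.002, -0.424]]
force: [0.3, -0.1, -0.9]
width: 0.147
grip_force: 49.1
```

>>> carry_out(
  commands=[0,0,0,0,0,0,1,0,0,0,0,0,0,1,0,0,0,0,0,0,1,0,0,0,0,0,0,1,0,0,0,0,0,0,1,0,0,0,0,0,0,1,0,0,0,0,0,0,1,0,0,0,0,0,0,1,0,0,0,0,0,0,1,0,0,0,0,0,0,1],
)

```text
t: 20.8
ee_pos: [0.6386, 0.0689, 0.1875]
eef_rot: [[0.421, 0.111, 0.9], [0.049, -0.994, 0.099], [0.906, 0.002, -0.424]]
force: [0.0, 0.1, -2.5]
width: 0.145
grip_force: 49.1
```

>>> carry_out(
  commands=[0,0,0,0,0,0,1,0,0,0,0,0,0,1,0,0,0,0,0,0,1,0,0,0,0,0,0,1,0,0,0,0,0,0,1,0,0,0,0,0,0,1,0,0,0,0,0,0,1,0,0,0,0,0,0,1,0,0,0,0,0,0,1,0,0,0,0,0,0,1],
)

```text
t: 21.63
ee_pos: [0.6386, 0.0689, 0.1875]
eef_rot: [[0.421, 0.111, 0.9], [0.049, -0.994, 0.099], [0.906, 0.002, -0.424]]
force: [0.1, 0.7, -1.3]
width: 0.149
grip_force: 49.0
```

```bash
cat >> h.py <<'E'
def track(n=14,name=None):
    """hook column (dark barrel/hook region shift vs first frame) by phase correlation of the barrel area, px"""
    F=[robot.grab_frame("side") for _ in range(n)]
    g=[f["pixels"][150:186,262:300].astype(np.float32).sum(2) for f in F]
    print("max |diff| to mean:",[int(np.abs(x-np.mean(g,0)).max()) for x in g]);return F
E
python3 - <<'E'
from h import *
import pickle
st();looppos();F=track(12);pickle.dump(F,open("f9.pkl","wb"))
E
```

```text
21.6333 [ -7.9  -2.  132.8 138.6  19.7 -56.6] [638.6  68.9 187.5] [[0.421, 0.111, 0.9], [0.049, -0.994, 0.099], [0.906, 0.002, -0.424]] [ 0.08  0.69 -1.32]
loop stand mm 12.8 0.1 309.3 F [ 0.08  0.69 -1.32]
max |diff| to mean: [16, 11, 10, 12, 17, 13, 12, 19, 14, 13, 13, 14]
```

```bash
cat >> h.py <<'E'
def neck(fr):
    """hook angle (rad) from dark neck spot, ~90 mm below pin"""
    g=fr["pixels"].astype(float).sum(2)[160:174,268:302]; w=np.clip(230-g,0,None)
    ys,xs=np.mgrid[160:174,268:302]; p=hookplane(fr,((w*xs).sum()/w.sum(),(w*ys).sum()/w.sum()))
    return np.arctan2(p[0],-p[1]),np.hypot(*p),w.sum()
E
python3 - <<'E'
from h import *
import pickle
ts,F=pickle.load(open("f5.pkl","rb"));print([np.round(neck(f),3).tolist() for f in F])
F=pickle.load(open("f9.pkl","rb"));print([np.round(neck(f),3).tolist() for f in F[:4]])
fs=pickle.load(open("f8.pkl","rb"));print(neck(fs["side"]))
E
```

```text
[[-0.199, 96.362, 47.0], [-0.102, 95.015, 28.0], [0.029, 95.692, 42.0], [0.13, 97.004, 35.0], [0.19, 95.812, 106.0], [0.216, 96.76, 64.0], [0.184, 95.605, 88.0], [0.101, 96.755, 31.0], [-0.005, 95.145, 35.0], [-0.106, 96.568, 59.0], [-0.205, 95.945, 82.0], [-0.253, 95.704, 137.0], [-0.253, 95.989, 99.0], [-0.201, 96.164, 67.0], [-0.101, 96.215, 33.0]]
[[0.055, 96.619, 119.0], [0.053, 96.386, 95.0], [0.055, 96.316, 104.0], [0.053, 96.157, 110.0]]
(np.float64(-0.0935898535047082), np.float64(96.31193880261414), np.float64(72.0))
```

>>> carry_out(
  commands=[-0.1,0,-0.3,0,0,0,1,-0.25,0,-0.55,0,0,0,1,-0.25,0,-0.55,0,0,0,1,-0.25,0,-0.55,0,0,0,1,-0.25,0,-0.55,0,0,0,1,-0.25,0,-0.55,0,0,0,1,-0.25,0,-0.55,0,0,0,1,-0.25,0,-0.55,0,0,0,1,-0.25,0,-0.55,0,0,0,1,-0.25,0,-0.55,0,0,0,1],
)

```text
t: 23.07
ee_pos: [0.6328, 0.0683, 0.1877]
eef_rot: [[0.421, 0.111, 0.9], [0.049, -0.994, 0.1], [0.906, 0.002, -0.424]]
force: [-0.8, -0.2, -1.4]
width: 0.15
grip_force: 49.0
```

>>> carry_out(
  commands=[-0.2,0,-0.4,0,0,0,1,-0.15,0,-0.35,0,0,0,1,-0.1,0,-0.25,0,0,0,1,-0.1,0,-0.2,0,0,0,1,-0.1,0,-0.2,0,0,0,1,-0.1,0,-0.2,0,0,0,1,-0.1,0,-0.2,0,0,0,1,-0.1,0,-0.2,0,0,0,1,0,0,0,0,0,0,1,0,0,0,0,0,0,1],
)

```text
t: 23.9
ee_pos: [0.6306, 0.0681, 0.1877]
eef_rot: [[0.421, 0.111, 0.9], [0.049, -0.994, 0.099], [0.906, 0.002, -0.424]]
force: [-0.5, -0.3, -1.2]
width: 0.148
grip_force: 49.0
```

```bash
python3 - <<'E'
from h import *
st();looppos();F=track(14);a=[neck(f)[0] for f in F];print(np.round(a,3))
E
```

```text
23.9 [ -8.2  -3.2 133.9 137.8  19.8 -55.9] [630.6  68.1 187.7] [[0.421, 0.111, 0.9], [0.049, -0.994, 0.099], [0.906, 0.002, -0.424]] [-0.49 -0.26 -1.22]
loop stand mm 4.8 0.2 309.5 F [-0.49 -0.26 -1.22]
max |diff| to mean: [13, 14, 25, 16, 14, 14, 11, 13, 12, 17, 17, 12, 13, 13]
[-0.006 -0.001 -0.009 -0.008 -0.    -0.003 -0.007 -0.006 -0.006 -0.004
 -0.007 -0.006 -0.009 -0.005]
```

>>> carry_out(
  commands=[-0.1,0,-0.2,0,0,0,1,-0.1,0,-0.2,0,0,0,1,-0.1,0,-0.2,0,0,0,1,-0.1,0,-0.2,0,0,0,1,-0.1,0,-0.2,0,0,0,1,-0.1,0,-0.2,0,0,0,1,-0.1,0,-0.2,0,0,0,1,-0.1,0,-0.2,0,0,0,1,-0.1,0,-0.2,0,0,0,1,-0.1,0,-0.2,0,0,0,1],
)

```text
t: 25.43
ee_pos: [0.6284, 0.0678, 0.1876]
eef_rot: [[0.421, 0.111, 0.9], [0.048, -0.994, 0.099], [0.906, 0.002, -0.424]]
force: [0.2, 0.6, -1.8]
width: 0.148
grip_force: 49.0
```

>>> carry_out(
  commands=[-0.1,0,-0.2,0,0,0,1,-0.1,0,-0.2,0,0,0,1,-0.1,0,-0.2,0,0,0,1,-0.2,0,-0.4,0,0,0,1,-0.2,0,-0.5,0,0,0,1,-0.2,0,-0.5,0,0,0,1,-0.2,0,-0.5,0,0,0,1,-0.2,0,-0.5,0,0,0,1,-0.2,0,-0.5,0,0,0,1,-0.2,0,-0.5,0,0,0,1],
)

```text
t: 26.27
ee_pos: [0.624, 0.0673, 0.1877]
eef_rot: [[0.421, 0.111, 0.9], [0.048, -0.994, 0.099], [0.906, 0.002, -0.424]]
force: [1.1, -0.9, -1.1]
width: 0.15
grip_force: 49.0
```

```bash
python3 - <<'E'
from h import *
looppos();F=track(14);a=[neck(f)[0] for f in F];print(np.round(a,3))
s=robot.observe();P=s["ee_pos"]+s["eef_rot"]@LT;d=F[0];print(proj(d,P))
import pickle;S=robot.grab_frame("scene");pickle.dump((F[:1],S),open("f10.pkl","wb"))
print(S["pixels"][204:226:3,304:326].sum(2)//3); print(proj(S,P))
print(d["pixels"][168:190,268:292].sum(2)//3)
E
```

```text
loop stand mm -1.8 0.2 309.5 F [ 1.13 -0.95 -1.06]
max |diff| to mean: [28, 39, 51, 48, 45, 25, 19, 30, 56, 52, 51, 30, 20, 24]
[-0.019 -0.02  -0.02  -0.021 -0.02  -0.016 -0.018 -0.016 -0.017 -0.017
 -0.013 -0.017 -0.018 -0.017]
[282.21516528 173.25392053]
[[ 65  63  64  61  65  63  63  64  65  74  90 113 119 105 118 128 150 186
  215 228 229 230]
 [ 75  73  76  78  78  73  75  77  79  89 138 181 164  88 121 129 156 191
  217 229 225 230]
 [ 77  78  76  77  78  80  96 132 133 124 145 214 217 142 121 127 141 173
  198 186 142 230]
 [ 69  68  80  80  84 115 121  71  86 125 141 195 125 112 124 126 135 172
  192 158  97 144]
 [ 68  70  80  80  87 124  99  77  94 123 141 187 111 122 126 129 149 182
  205 194 132 101]
 [ 69  75  81  80  95 130 104  83  93 126 139 175  91 122 127 132 159 190
  216 227 136  85]
 [188  94  85  82  83  80  88 145 194 152 128 145 124 125 128 136 169 199
  222 209 113  80]
 [223 103  83  82  96 167 208 127 127 127 130 131 113 126 132 147 180 196
  142  84  81  82]]
[314.57273105 211.38642384]
[[197 196 195 195 193 194 195 193 192 193 192 188 154 100  66  74 126 
[... 1452 characters left out ...]
53 145 147 164 181 185 185 174 165 154 143 120 103 102 115 129 159
  192 194 193 194 193 194]
 [146 167 174 177 179 180 180 177 177 179 184 180 149 106 108 120 134 162
  190 195 194 194 195 194]
 [153 164 171 170 172 175 179 175 175 176 175 170 153 109 108 122 138 166
  192 193 194 193 194 193]
 [ 99 130 151 164 169 171 169 171 171 170 170 167 151 107 116 129 138 171
  192 195 194 194 194 194]
 [ 51  71  94 132 157 168 171 170 170 168 169 167 148 112 122 148 143 172
  194 195 195 195 193 195]
 [ 44  39  52  74 115 152 170 170 168 170 170 169 151 111 126 157 147 172
  193 196 194 194 193 193]
 [ 52  39  38  48  59 105 159 169 170 169 170 168 151 113 135 160 143 173
  193 193 194 194 195 194]]
```

>>> carry_out(
  commands=[-0.9,0,0.4,0,0,0,1,-1.8,0,0.85,0,0,0,1,-1.8,0,0.85,0,0,0,1,-1.8,0,0.85,0,0,0,1,-1.8,0,0.85,0,0,0,1,-1.8,0,0.85,0,0,0,1,-1.8,0,0.85,0,0,0,1,-1.8,0,0.85,0,0,0,1,-1.8,0,0.85,0,0,0,1,-1.8,0,0.85,0,0,0,1],
)

```text
t: 27.85
ee_pos: [0.6242, 0.0673, 0.1686]
eef_rot: [[0.421, 0.111, 0.9], [0.049, -0.994, 0.099], [0.906, 0.002, -0.424]]
force: [0.0, 1.0, -1.9]
width: 0.151
grip_force: 49.0
```

>>> carry_out(
  commands=[-1.4,0,0.65,0,0,0,1,-0.9,0,0.4,0,0,0,1,-0.9,0,0.4,0,0,0,1,-0.9,0,0.4,0,0,0,1,-0.9,0,0.4,0,0,0,1,0,0,0,0,0,0,1,0,0,0,0,0,0,1],
)

```text
t: 28.43
ee_pos: [0.6241, 0.0673, 0.1633]
eef_rot: [[0.421, 0.111, 0.9], [0.049, -0.994, 0.099], [0.906, 0.002, -0.424]]
force: [-0.4, 0.1, -1.6]
width: 0.147
grip_force: 49.0
```

```bash
cat >> h.py <<'E'
def fz(n=10):
    """mean force over n control readings (one camera call between)"""
    q=[]
    for _ in range(n): robot.grab_frame("side");q.append(robot.observe()["force"])
    print("F mean",np.mean(q,0).round(2),"sd",np.std(q,0).round(2))
E
python3 - <<'E'
from h import *
looppos();fz(8);f=robot.grab_frame("side");print(neck(f)[0]);st()
E
```

```text
loop stand mm -1.8 0.1 285.1 F [-0.42  0.14 -1.64]
F mean [-0.2  -0.03 -1.04] sd [0.31 0.49 0.56]
-0.016963469575612598
28.8833 [ -8.5  -0.9 135.1 143.   22.6 -61.7] [624.1  67.3 163.4] [[0.421, 0.111, 0.9], [0.049, -0.994, 0.099], [0.906, 0.002, -0.424]] [-1.55 -0.14 -1.62]
```

>>> carry_out(
  commands=[-0.3,0,0.14,0,0,0,1,-0.3,0,0.14,0,0,0,1,-0.3,0,0.14,0,0,0,1,-0.3,0,0.14,0,0,0,1,-0.3,0,0.14,0,0,0,1,-0.3,0,0.14,0,0,0,1,-0.3,0,0.14,0,0,0,1,-0.3,0,0.14,0,0,0,1,-0.3,0,0.14,0,0,0,1,0,0,0,0,0,0,1],
)

```text
t: 29.72
ee_pos: [0.624, 0.0673, 0.1603]
eef_rot: [[0.422, 0.111, 0.9], [0.048, -0.994, 0.099], [0.906, 0.002, -0.424]]
force: [-0.3, 0.2, -1.4]
width: 0.143
grip_force: 49.0
```

```bash
python3 - <<'E'
from h import *
looppos();fz(8);f=robot.grab_frame("side");print(neck(f)[0])
E
```

```text
loop stand mm -1.8 0.1 282.1 F [-0.25  0.25 -1.35]
F mean [ 0.17  0.26 -1.07] sd [0.67 0.47 0.59]
-0.015288388277638173
```

>>> carry_out(
  commands=[-0.3,0,0.14,0,0,0,1,-0.3,0,0.14,0,0,0,1,-0.3,0,0.14,0,0,0,1,-0.3,0,0.14,0,0,0,1,0,0,0,0,0,0,1],
)

```text
t: 30.58
ee_pos: [0.624, 0.0673, 0.1589]
eef_rot: [[0.422, 0.111, 0.9], [0.048, -0.994, 0.099], [0.905, 0.002, -0.424]]
force: [-0.8, 1.0, -1.9]
width: 0.149
grip_force: 49.0
```

```bash
python3 - <<'E'
from h import *
looppos();fz(6);f=robot.grab_frame("side");print(neck(f)[0])
E
```

```text
loop stand mm -1.9 0.1 280.7 F [-0.83  1.   -1.86]
F mean [-0.1   0.2  -1.56] sd [0.28 0.5  0.23]
-0.017955347506729682
```

>>> carry_out(
  commands=[-0.3,0,0.14,0,0,0,1,-0.3,0,0.14,0,0,0,1,-0.3,0,0.14,0,0,0,1,0,0,0,0,0,0,1],
)

```text
t: 31.27
ee_pos: [0.624, 0.0673, 0.1579]
eef_rot: [[0.422, 0.111, 0.9], [0.048, -0.994, 0.099], [0.905, 0.002, -0.424]]
force: [-0.2, -0.4, -1.8]
width: 0.149
grip_force: 49.0
```

```bash
python3 - <<'E'
from h import *
looppos();fz(6);f=robot.grab_frame("side");print(neck(f)[0])
E
```

```text
loop stand mm -1.9 0.1 279.7 F [-0.18 -0.4  -1.85]
F mean [-0.13 -0.3  -1.33] sd [0.27 0.35 0.31]
-0.015722871751486553
```

>>> carry_out(
  commands=[-0.3,0,0.14,0,0,0,1,-0.3,0,0.14,0,0,0,1,-0.3,0,0.14,0,0,0,1,0,0,0,0,0,0,1],
)

```text
t: 31.95
ee_pos: [0.624, 0.0673, 0.1569]
eef_rot: [[0.422, 0.111, 0.9], [0.049, -0.994, 0.099], [0.905, 0.002, -0.424]]
force: [0.9, -0.1, -1.0]
width: 0.144
grip_force: 49.0
```

```bash
python3 - <<'E'
from h import *
looppos();fz(6);f=robot.grab_frame("side");print(neck(f)[0])
E
```

```text
loop stand mm -1.9 0.1 278.7 F [ 0.93 -0.11 -1.  ]
F mean [ 0.19  0.1  -1.45] sd [0.71 0.35 0.51]
-0.015154322126723388
```

>>> carry_out(
  commands=[-0.3,0,0.14,0,0,0,1,-0.3,0,0.14,0,0,0,1,-0.3,0,0.14,0,0,0,1,0,0,0,0,0,0,1],
)

```text
t: 32.63
ee_pos: [0.6242, 0.0673, 0.1563]
eef_rot: [[0.421, 0.111, 0.9], [0.048, -0.994, 0.1], [0.906, 0.002, -0.424]]
force: [0.4, -0.3, -1.3]
width: 0.15
grip_force: 49.1
```

```bash
python3 - <<'E'
from h import *
looppos();fz(6);f=robot.grab_frame("side");print(neck(f)[0])
E
```

```text
loop stand mm -1.7 0.1 278.1 F [ 0.37 -0.34 -1.29]
F mean [ 0.31  0.06 -0.52] sd [0.29 0.29 0.22]
-0.01638862587050804
```

>>> carry_out(
  commands=[-0.2,0,0.09,0,0,0,1,-0.2,0,0.09,0,0,0,1,0,0,0,0,0,0,1,0,0,0,0,0,0,1],
)

```text
t: 33.32
ee_pos: [0.6244, 0.0673, 0.1562]
eef_rot: [[0.42, 0.111, 0.901], [0.048, -0.994, 0.1], [0.906, 0.002, -0.423]]
force: [1.2, -0.3, 0.5]
width: 0.148
grip_force: 49.1
```

```bash
python3 - <<'E'
from h import *
looppos();fz(8);f=robot.grab_frame("side");print(neck(f)[0])
E
```

```text
loop stand mm -1.7 0.1 277.9 F [ 1.17 -0.33  0.47]
F mean [0.27 0.02 1.41] sd [0.39 0.45 0.55]
-0.017894666768280002
```

>>> carry_out(
  commands=[0.13,0,-0.06,0,0,0,1,0,0,0,0,0,0,1,0,0,0,0,0,0,1,0,0,0,0,0,0,1],
  force=20,
)

```text
t: 34.1
ee_pos: [0.6242, 0.0673, 0.1561]
eef_rot: [[0.421, 0.111, 0.9], [0.048, -0.994, 0.1], [0.906, 0.002, -0.424]]
force: [0.4, -0.4, 2.3]
width: 0.145
grip_force: 49.2
```

```bash
python3 - <<'E'
from h import *
looppos();fz(8);s=robot.observe();print(s["width"],s["grip_force"])
E
```

```text
loop stand mm -1.8 0.1 277.8 F [ 0.4  -0.39  2.33]
F mean [ 0.31 -0.2   2.35] sd [0.35 0.48 0.6 ]
0.1482813183535848 49.168748930096626
```

>>> carry_out(
  commands=[0.25,0,-0.12,0,0,0,1,0,0,0,0,0,0,1],
)

```text
t: 34.67
ee_pos: [0.624, 0.0673, 0.1561]
eef_rot: [[0.421, 0.111, 0.9], [0.049, -0.994, 0.099], [0.906, 0.002, -0.424]]
force: [-0.4, 0.0, 1.7]
width: 0.151
grip_force: 49.2
```

```bash
python3 - <<'E'
from h import *
looppos();fz(6)
E
```

```text
loop stand mm -1.8 0.1 277.8 F [-0.35  0.    1.71]
F mean [ 0.26 -0.3   2.49] sd [0.36 0.38 0.51]
```

>>> carry_out(
  commands=[0.2,0,-0.09,0,0,0,1,0,0,0,0,0,0,1,0,0,0,0,0,0,1],
)

```text
t: 35.22
ee_pos: [0.6239, 0.0673, 0.1561]
eef_rot: [[0.422, 0.111, 0.9], [0.049, -0.994, 0.099], [0.905, 0.002, -0.425]]
force: [-0.6, 0.9, 2.4]
width: 0.148
grip_force: 49.2
```

```bash
python3 - <<'E'
from h import *
looppos();fz(6);f=robot.grab_frame("side");print(neck(f)[0])
E
```

```text
loop stand mm -1.9 0.1 277.9 F [-0.64  0.93  2.36]
F mean [0.38 0.22 1.76] sd [0.67 0.45 0.34]
-0.016196695965933046
```

>>> carry_out(
  commands=[0.18,0,-0.08,0,0,0,1,0,0,0,0,0,0,1,0,0,0,0,0,0,0.68,0,0,0,0,0,0,0.66,0,0,0,0,0,0,0.62,0,0,0,0,0,0,0.58,0,0,0,0,0,0,0.5,0,0,0,0,0,0,0.4,0,0,0,0,0,0,0.3,0,0,0,0,0,0,0.2],
)

```text
t: 36.4
ee_pos: [0.624, 0.0673, 0.1564]
eef_rot: [[0.422, 0.111, 0.9], [0.049, -0.994, 0.099], [0.906, 0.002, -0.424]]
force: [-0.1, 0.5, -0.1]
width: 0.401
grip_force: 0.0
```

```bash
python3 - <<'E'
from h import *
looppos();s=robot.observe();print(s["width"],s["grip_force"])
import pickle
F=[robot.grab_frame("side") for _ in range(10)];print(np.round([neck(f)[0] for f in F],3));st()
g=[f["pixels"].astype(int).sum(2) for f in F]
d=np.max([np.abs(x-g[0]) for x in g],0)>60
ys,xs=np.nonzero(d[140:260,250:310]);print(len(ys),(xs.mean()+250,ys.mean()+140) if len(ys) else "")
print(F[-1]["pixels"][176:192,272:290].sum(2)//3)
E
```

```text
loop stand mm -1.9 0.1 278.2 F [-0.11  0.55 -0.12]
0.40059911840564366 0.0
[-0.009 -0.005 -0.012 -0.007 -0.012 -0.008 -0.01  -0.013 -0.017 -0.017]
36.9 [-8.500e+00  1.000e-01  1.352e+02  1.445e+02  2.340e+01 -6.320e+01] [624.1  67.3 156.5] [[0.421, 0.111, 0.9], [0.049, -0.994, 0.099], [0.906, 0.002, -0.424]] [ 0.18 -0.66  0.14]
240 (np.float64(280.9291666666667), np.float64(219.80833333333334))
[[140 149 150 151 149 154 153 150 149 149 148 152 171 113 108 153 191 194]
 [146 148 150 149 147 152 147 148 147 148 149 147 152 111 110 153 190 194]
 [150 147 147 150 135 119 115 139 151 152 147 146 143 107 113 162 190 193]
 [145 145 150 147 133 110 105 124 149 161 144 144 126 105 118 177 192 193]
 [135 140 150 152 147 124 105 110 144 156 145 142 121 106 136 190 195 195]
 [134 143 152 152 151 134 106 106 125 124 136 133 112 122 167 192 196 195]
 [146 162 165 167 159 153 127 114 112 113 124 117 113 149 189 195 194 195]
 [163 183 187 185 175 170 161 149 127 110 116 115 121 163 193 196 195 195]
 [180 179 181 181 177 178 187 182 144 109 110 123 134 161 193 194 194 194]
 [174 176 180 175 175 175 173 171 149 109 110 123 141 166 192 197 196 194]
 [171 172 174 173 172 172 172 168 151 111 107 131 143 173 193 197 196 195]
 [172 171 171 171 171 170 169 169 150 110 112 145 144 174 195 196 195 196]
 [173 173 172 173 171 170 172 168 150 109 119 161 147 174 194 195 196 195]
 [171 170 171 172 169 171 171 168 150 112 123 162 145 172 194 197 197 196]
 [171 170 172 171 170 173 172 168 150 112 126 158 135 177 195 196 196 196]
 [173 171 170 171 171 171 171 167 151 111 123 144 132 186 196 197 197 195]]
```

>>> carry_out(
  commands=[0,0,0,0,0,0,0,0,0,0,0,0,0,-0.2,0,0,0,0,0,0,-0.4,0,0,0,0,0,0,-0.4,0,0,0,0,0,0,-0.4,0,0,0,0,0,0,-0.4,0,0,0,0,0,0,-0.4,0,0,0,0,0,0,-0.4],
)

```text
t: 37.57
ee_pos: [0.6241, 0.0673, 0.1565]
eef_rot: [[0.421, 0.111, 0.9], [0.049, -0.994, 0.099], [0.906, 0.002, -0.424]]
force: [-0.8, 0.6, -0.6]
width: 0.7
grip_force: 0.0
```

>>> carry_out(
  commands=[-0.5,0,-1,0,0,0,-0.4,-1,0,-2,0,0,0,-0.4,-2,0,-4,0,0,0,-0.4,-2.5,0,-6,0,0,0,-0.4,-2.5,0,-6,0,0,0,-0.4,-2.5,0,-6,0,0,0,-0.4,-2.5,0,-6,0,0,0,-0.4,-2.5,0,-6,0,0,0,-0.4,-2.5,0,-6,0,0,0,-0.4,-2,0,-4,0,0,0,-0.4],
)

```text
t: 38.4
ee_pos: [0.5722, 0.0616, 0.1578]
eef_rot: [[0.421, 0.111, 0.9], [0.049, -0.994, 0.099], [0.906, 0.002, -0.424]]
force: [-0.3, 0.3, 0.2]
width: 0.702
grip_force: 0.0
```

```bash
cat >> h.py <<'E'
def settle(n=16):
    F=[robot.grab_frame("side") for _ in range(n)];print(np.round([neck(f)[0] for f in F],3))
    g=[f["pixels"].astype(float).sum(2) for f in F]
    # handle column by darkness in rows 190..200
    c=[]
    for x in g:
        w=np.clip(470-x[186:196,276:290],0,None);c.append((w*np.arange(276,290)).sum()/w.sum())
    print("handle col",np.round(c,2));print("moving px",[int((np.abs(x-g[0])[140:260,250:310]>60).sum()) for x in g]);return F
E
python3 - <<'E'
from h import *
st();settle(16)
E
```

```text
38.4 [-10.7  -7.7 142.2 138.9  23.8 -58.9] [572.2  61.6 157.8] [[0.421, 0.111, 0.9], [0.049, -0.994, 0.099], [0.906, 0.002, -0.424]] [-0.28  0.32  0.18]
[-0.014 -0.012 -0.009 -0.008 -0.011 -0.008 -0.011 -0.006 -0.011 -0.011
 -0.014 -0.015 -0.017 -0.02  -0.016 -0.015]
handle col [281.96 282.07 282.07 282.14 282.21 282.19 282.21 282.18 282.08 282.1
 282.   281.94 281.85 281.82 281.69 281.68]
moving px [0, 66, 61, 72, 99, 108, 112, 92, 65, 33, 8, 3, 32, 75, 100, 134]
```

>>> carry_out(
  commands=[0,0,0,0,0,0,-0.4,0,0,0,0,0,0,-0.4,0,0,0,0,0,0,-0.4,0,0,0,0,0,0,-0.4,0,0,0,0,0,0,-0.4,0,0,0,0,0,0,-0.4,0,0,0,0,0,0,-0.4,0,0,0,0,0,0,-0.4,0,0,0,0,0,0,-0.4,0,0,0,0,0,0,-0.4],
)

```text
t: 40.03
ee_pos: [0.5731, 0.0616, 0.1578]
eef_rot: [[0.421, 0.111, 0.9], [0.049, -0.994, 0.099], [0.906, 0.002, -0.424]]
force: [0.0, -0.2, -0.2]
width: 0.701
grip_force: 0.0
```

>>> carry_out(
  commands=[0,0,0,0,0,0,-0.4,0,0,0,0,0,0,-0.4,0,0,0,0,0,0,-0.4,0,0,0,0,0,0,-0.4,0,0,0,0,0,0,-0.4,0,0,0,0,0,0,-0.4,0,0,0,0,0,0,-0.4,0,0,0,0,0,0,-0.4,0,0,0,0,0,0,-0.4,0,0,0,0,0,0,-0.4],
)

```text
t: 40.87
ee_pos: [0.5731, 0.0616, 0.1579]
eef_rot: [[0.421, 0.111, 0.9], [0.048, -0.994, 0.099], [0.906, 0.002, -0.424]]
force: [-1.0, 0.1, 0.8]
width: 0.703
grip_force: 0.0
```

>>> carry_out(
  commands=[0,0,0,0,0,0,-0.4,0,0,0,0,0,0,-0.4,0,0,0,0,0,0,-0.4,0,0,0,0,0,0,-0.4,0,0,0,0,0,0,-0.4,0,0,0,0,0,0,-0.4,0,0,0,0,0,0,-0.4,0,0,0,0,0,0,-0.4,0,0,0,0,0,0,-0.4,0,0,0,0,0,0,-0.4],
)

```text
t: 41.7
ee_pos: [0.5731, 0.0616, 0.1578]
eef_rot: [[0.421, 0.111, 0.9], [0.048, -0.994, 0.099], [0.906, 0.002, -0.424]]
force: [0.3, 0.6, -0.7]
width: 0.699
grip_force: 0.0
```

>>> carry_out(
  commands=[0,0,0,0,0,0,-0.4,0,0,0,0,0,0,-0.4,0,0,0,0,0,0,-0.4,0,0,0,0,0,0,-0.4,0,0,0,0,0,0,-0.4,0,0,0,0,0,0,-0.4,0,0,0,0,0,0,-0.4,0,0,0,0,0,0,-0.4,0,0,0,0,0,0,-0.4,0,0,0,0,0,0,-0.4],
)

```text
t: 42.53
ee_pos: [0.5731, 0.0616, 0.1578]
eef_rot: [[0.421, 0.111, 0.9], [0.049, -0.994, 0.099], [0.906, 0.002, -0.424]]
force: [-0.5, 0.2, -0.4]
width: 0.698
grip_force: 0.0
```

>>> carry_out(
  commands=[0,0,0,0,0,0,-0.4,0,0,0,0,0,0,-0.4,0,0,0,0,0,0,-0.4,0,0,0,0,0,0,-0.4,0,0,0,0,0,0,-0.4,0,0,0,0,0,0,-0.4,0,0,0,0,0,0,-0.4,0,0,0,0,0,0,-0.4,0,0,0,0,0,0,-0.4,0,0,0,0,0,0,-0.4],
)

```text
t: 43.37
ee_pos: [0.5731, 0.0616, 0.1579]
eef_rot: [[0.421, 0.111, 0.9], [0.048, -0.994, 0.099], [0.906, 0.002, -0.424]]
force: [0.3, -0.0, 0.7]
width: 0.7
grip_force: 0.0
```

>>> carry_out(
  commands=[0,0,0,0,0,0,-0.4,0,0,0,0,0,0,-0.4,0,0,0,0,0,0,-0.4,0,0,0,0,0,0,-0.4,0,0,0,0,0,0,-0.4,0,0,0,0,0,0,-0.4,0,0,0,0,0,0,-0.4,0,0,0,0,0,0,-0.4,0,0,0,0,0,0,-0.4,0,0,0,0,0,0,-0.4],
)

```text
t: 44.2
ee_pos: [0.5731, 0.0616, 0.1578]
eef_rot: [[0.421, 0.111, 0.9], [0.049, -0.994, 0.099], [0.906, 0.002, -0.424]]
force: [-0.7, 0.9, 0.4]
width: 0.696
grip_force: 0.0
```

```bash
python3 - <<'E'
from h import *
F=settle(14)
import pickle;S=robot.grab_frame("scene");pickle.dump((F[-1],S),open("f11.pkl","wb"))
print(robot.observe()["t"])
g=[f["pixels"].astype(float).sum(2) for f in F]
d=np.max([np.abs(x-g[0]) for x in g],0)>60
ys,xs=np.nonzero(d);ok=(xs>240)&(xs<320)&(ys>130)&(ys<270);print("moving extent",xs[ok].min(),xs[ok].max(),ys[ok].min(),ys[ok].max()) if ok.any() else print("still")
# handle column per row block, phase: subpixel shift of lower cup by phaseCorrelate
w=[x[225:245,262:302].astype(np.float32) for x in g]
print("cup shift",[np.round(cv2.phaseCorrelate(w[0],x)[0][0],2) for x in w])
# triangulate handle at mid height
E
```

```text
[-0.008 -0.011 -0.012 -0.011 -0.014 -0.012 -0.021 -0.019 -0.018 -0.018
 -0.014 -0.017 -0.017 -0.015]
handle col [282.18 282.08 282.08 282.05 281.97 281.9  281.83 281.8  281.68 281.68
 281.66 281.68 281.79 281.85]
moving px [0, 6, 13, 52, 83, 134, 174, 192, 213, 232, 224, 217, 191, 176]
44.95
moving extent 272 290 159 269
cup shift [np.float64(0.0), np.float64(-0.12), np.float64(-0.38), np.float64(-0.64), np.float64(-0.8), np.float64(-1.15), np.float64(-1.24), np.float64(-1.54), np.float64(-1.39), np.float64(-1.5), np.float64(-1.43), np.float64(-1.34), np.float64(-1.49), np.float64(-1.26)]
```

>>> carry_out(
  commands=[0,0,0,0,0,0,1,0,0,0,0,0,0,1,0,0,0,0,0,0,1,0,0,0,0,0,0,1,0.4,0,0.9,0,0,0,1,1,0,2.2,0,0,0,1,1.1,0,2.3,0,0,0,1,1.1,0,2.3,0,0,0,1,1.1,0,2.3,0,0,0,1,1.1,0,2.3,0,0,0,1],
)

```text
t: 45.78
ee_pos: [0.587, 0.0631, 0.1579]
eef_rot: [[0.421, 0.111, 0.9], [0.049, -0.994, 0.099], [0.906, 0.002, -0.424]]
force: [-0.4, 0.5, 0.6]
width: -0.002
grip_force: 0.0
```

>>> carry_out(
  commands=[1.1,0,2.3,0,0,0,1,1.1,0,2.3,0,0,0,1,0.8,0,1.6,0,0,0,1,0.4,0,0.8,0,0,0,1,0.3,0,0.6,0,0,0,1,0.25,0,0.55,0,0,0,1,0.25,0,0.55,0,0,0,1,0.25,0,0.55,0,0,0,1,0.25,0,0.55,0,0,0,1,0.25,0,0.55,0,0,0,1],
)

```text
t: 46.62
ee_pos: [0.598, 0.0644, 0.158]
eef_rot: [[0.421, 0.111, 0.9], [0.049, -0.994, 0.099], [0.906, 0.002, -0.424]]
force: [0.1, 0.3, -0.4]
width: -0.001
grip_force: 0.0
```

>>> carry_out(
  commands=[0.25,0,0.55,0,0,0,1,0.25,0,0.55,0,0,0,1,0.25,0,0.55,0,0,0,1,0.25,0,0.55,0,0,0,1,0.25,0,0.55,0,0,0,1,0.25,0,0.55,0,0,0,1,0.25,0,0.55,0,0,0,1,0.25,0,0.55,0,0,0,1,0.2,0,0.4,0,0,0,1,0,0,0,0,0,0,1],
)

```text
t: 47.45
ee_pos: [0.6034, 0.065, 0.158]
eef_rot: [[0.421, 0.111, 0.9], [0.049, -0.994, 0.099], [0.906, 0.002, -0.424]]
force: [0.1, -0.3, 0.7]
width: -0.002
grip_force: 0.0
```

```bash
python3 - <<'E'
from h import *
st();F=settle(5)
import pickle;F0=pickle.load(open("f11.pkl","rb"))[0]
g=F[-1]["pixels"].astype(np.float32).sum(2)[225:245,262:302];g0=F0["pixels"].astype(np.float32).sum(2)[225:245,262:302];print(cv2.phaseCorrelate(g0,g))
E
```

```text
47.45 [ -9.3  -3.  137.9 142.4  23.5 -61.6] [603.4  65.  158. ] [[0.421, 0.111, 0.9], [0.049, -0.994, 0.099], [0.906, 0.002, -0.424]] [ 0.06 -0.31  0.65]
[-0.01  -0.008 -0.01  -0.007 -0.012]
handle col [282.26 282.23 282.18 282.19 282.17]
moving px [0, 0, 9, 13, 13]
((1.1779242995058432, 0.006471786555334091), 1.2417862129211426)
```

>>> carry_out(
  commands=[0.25,0,0.55,0,0,0,1,0.25,0,0.55,0,0,0,1,0.25,0,0.55,0,0,0,1,0.25,0,0.55,0,0,0,1,0,0,0,0,0,0,1,0,0,0,0,0,0,1,0,0,0,0,0,0,1,0,0,0,0,0,0,1,0,0,0,0,0,0,1,0,0,0,0,0,0,1],
)

```text
t: 48.53
ee_pos: [0.6057, 0.0652, 0.1579]
eef_rot: [[0.421, 0.111, 0.9], [0.049, -0.994, 0.099], [0.906, 0.002, -0.424]]
force: [0.4, 1.3, 0.8]
width: -0.0
grip_force: 0.0
```

>>> carry_out(
  commands=[0,0,0,0,0,0,1,0,0,0,0,0,0,1,0,0,0,0,0,0,1,0,0,0,0,0,0,1,0,0,0,0,0,0,1,0,0,0,0,0,0,1,0,0,0,0,0,0,1,0,0,0,0,0,0,1,0,0,0,0,0,0,1,0,0,0,0,0,0,1],
)

```text
t: 49.37
ee_pos: [0.6057, 0.0652, 0.1579]
eef_rot: [[0.421, 0.111, 0.9], [0.048, -0.994, 0.099], [0.906, 0.002, -0.424]]
force: [-0.4, 1.0, -0.7]
width: -0.001
grip_force: 0.0
```

```bash
python3 - <<'E'
from h import *
F=settle(6)
import pickle;F0=pickle.load(open("f11.pkl","rb"))[0]
for f in F[::2]:
    g=f["pixels"].astype(np.float32).sum(2)[225:245,262:302];g0=F0["pixels"].astype(np.float32).sum(2)[225:245,262:302];print(cv2.phaseCorrelate(g0,g)[0][0])
E
```

```text
[-0.006 -0.001 -0.005 -0.006 -0.005 -0.003]
handle col [282.35 282.35 282.37 282.35 282.37 282.37]
moving px [0, 0, 0, 0, 0, 0]
1.7340296300777744
1.7412834582140668
1.6964969775990149
```

>>> carry_out(
  commands=[-0.05,0,-0.11,0,0,0,1,-0.08,0,-0.18,0,0,0,1,-0.08,0,-0.18,0,0,0,1,-0.08,0,-0.18,0,0,0,1,-0.08,0,-0.18,0,0,0,1,-0.05,0,-0.11,0,0,0,1,-0.05,0,-0.11,0,0,0,1,-0.05,0,-0.11,0,0,0,1,-0.05,0,-0.11,0,0,0,1,-0.05,0,-0.11,0,0,0,1],
)

```text
t: 50.5
ee_pos: [0.6042, 0.0651, 0.1579]
eef_rot: [[0.421, 0.111, 0.9], [0.048, -0.994, 0.099], [0.906, 0.002, -0.424]]
force: [-0.4, 0.6, -0.7]
width: 0.001
grip_force: 0.0
```

>>> carry_out(
  commands=[-0.05,0,-0.11,0,0,0,1,-0.05,0,-0.11,0,0,0,1,-0.05,0,-0.11,0,0,0,1,-0.05,0,-0.11,0,0,0,1,-0.05,0,-0.11,0,0,0,1,-0.05,0,-0.11,0,0,0,1,-0.05,0,-0.11,0,0,0,1,-0.05,0,-0.11,0,0,0,1,-0.05,0,-0.11,0,0,0,1,-0.05,0,-0.11,0,0,0,1],
)

```text
t: 51.33
ee_pos: [0.603, 0.0649, 0.1579]
eef_rot: [[0.421, 0.111, 0.9], [0.049, -0.994, 0.099], [0.906, 0.002, -0.424]]
force: [-0.7, -0.7, 0.2]
width: 0.001
grip_force: 0.0
```

>>> carry_out(
  commands=[-0.05,0,-0.11,0,0,0,1,-0.05,0,-0.11,0,0,0,1,-0.05,0,-0.11,0,0,0,1,-0.05,0,-0.11,0,0,0,1,-0.05,0,-0.11,0,0,0,1,-0.05,0,-0.11,0,0,0,1,-0.05,0,-0.11,0,0,0,1,-0.05,0,-0.11,0,0,0,1,-0.05,0,-0.11,0,0,0,1,-0.05,0,-0.11,0,0,0,1],
)

```text
t: 52.17
ee_pos: [0.6018, 0.0648, 0.1579]
eef_rot: [[0.421, 0.111, 0.9], [0.049, -0.994, 0.099], [0.906, 0.002, -0.424]]
force: [0.6, -0.5, 0.2]
width: -0.002
grip_force: 0.0
```

>>> carry_out(
  commands=[-0.05,0,-0.11,0,0,0,1,-0.05,0,-0.11,0,0,0,1,-0.05,0,-0.11,0,0,0,1,-0.05,0,-0.11,0,0,0,1,-0.05,0,-0.11,0,0,0,1,-0.05,0,-0.11,0,0,0,1,-0.05,0,-0.11,0,0,0,1,-0.05,0,-0.11,0,0,0,1,-0.05,0,-0.11,0,0,0,1,-0.05,0,-0.11,0,0,0,1],
)

```text
t: 53.0
ee_pos: [0.6006, 0.0647, 0.1579]
eef_rot: [[0.421, 0.111, 0.9], [0.049, -0.994, 0.099], [0.906, 0.002, -0.424]]
force: [0.3, -0.3, -0.6]
width: -0.002
grip_force: 0.0
```

```bash
python3 - <<'E'
from h import *
st();F=settle(3)
import pickle;F0=pickle.load(open("f11.pkl","rb"))[0]
for f in F:
    g=f["pixels"].astype(np.float32).sum(2)[225:245,262:302];g0=F0["pixels"].astype(np.float32).sum(2)[225:245,262:302];print(cv2.phaseCorrelate(g0,g)[0][0])
E
```

```text
53.0 [ -9.4  -3.4 138.3 142.1  23.5 -61.4] [600.6  64.7 157.9] [[0.421, 0.111, 0.9], [0.049, -0.994, 0.099], [0.906, 0.002, -0.424]] [ 0.31 -0.27 -0.57]Traceback (most recent call last):
  File "<stdin>", line 2, in <module>
  File "h.py", line 55, in settle
    F=[robot.grab_frame("side") for _ in range(n)];print(np.round([neck(f)[0] for f in F],3))
       ~~~~~~~~~~~~~~~~^^^^^^^^
ValueError: 200 camera calls are used up
```

>>> carry_out(
  commands=[-0.05,0,-0.11,0,0,0,1,-0.05,0,-0.11,0,0,0,1,-0.05,0,-0.11,0,0,0,1,-0.05,0,-0.11,0,0,0,1,-0.05,0,-0.11,0,0,0,1,-0.05,0,-0.11,0,0,0,1,-0.05,0,-0.11,0,0,0,1,-0.05,0,-0.11,0,0,0,1,-0.05,0,-0.11,0,0,0,1,-0.05,0,-0.11,0,0,0,1],
)

```text
t: 53.83
ee_pos: [0.5994, 0.0645, 0.158]
eef_rot: [[0.421, 0.111, 0.9], [0.049, -0.994, 0.099], [0.906, 0.002, -0.424]]
force: [0.3, -0.4, 0.0]
width: 0.004
grip_force: 0.0
```

>>> carry_out(
  commands=[-0.05,0,-0.11,0,0,0,1,-0.05,0,-0.11,0,0,0,1,-0.05,0,-0.11,0,0,0,1,-0.05,0,-0.11,0,0,0,1,-0.05,0,-0.11,0,0,0,1,-0.05,0,-0.11,0,0,0,1,-0.05,0,-0.11,0,0,0,1,-0.05,0,-0.11,0,0,0,1,-0.05,0,-0.11,0,0,0,1,-0.05,0,-0.11,0,0,0,1],
)

```text
t: 54.67
ee_pos: [0.5982, 0.0644, 0.158]
eef_rot: [[0.421, 0.111, 0.9], [0.048, -0.994, 0.099], [0.906, 0.002, -0.424]]
force: [-0.3, 0.5, -0.8]
width: -0.002
grip_force: 0.0
```

>>> carry_out(
  commands=[-0.05,0,-0.11,0,0,0,1,-0.05,0,-0.11,0,0,0,1,-0.05,0,-0.11,0,0,0,1,-0.05,0,-0.11,0,0,0,1,-0.05,0,-0.11,0,0,0,1,-0.05,0,-0.11,0,0,0,1,-0.05,0,-0.11,0,0,0,1,-0.05,0,-0.11,0,0,0,1,-0.05,0,-0.11,0,0,0,1,-0.05,0,-0.11,0,0,0,1],
)

```text
t: 55.5
ee_pos: [0.597, 0.0643, 0.158]
eef_rot: [[0.421, 0.111, 0.9], [0.049, -0.994, 0.099], [0.906, 0.002, -0.424]]
force: [0.7, 0.5, 0.7]
width: 0.0
grip_force: 0.0
```

>>> carry_out(
  commands=[-0.2,0,-0.4,0,0,0,1,-0.4,0,-0.9,0,0,0,1,-0.8,0,-1.8,0,0,0,1,-1,0,-2.2,0,0,0,1,-1.2,0,-2.6,0,0,0,1,-1.2,0,-2.6,0,0,0,1,-1.2,0,-2.6,0,0,0,1,-1,0,-2.2,0,0,0,1,-0.8,0,-1.8,0,0,0,1,-0.4,0,-0.9,0,0,0,1],
)

```text
t: 56.33
ee_pos: [0.577, 0.0621, 0.1582]
eef_rot: [[0.421, 0.111, 0.9], [0.049, -0.994, 0.099], [0.906, 0.002, -0.424]]
force: [0.5, -0.2, -0.2]
width: -0.0
grip_force: 0.0
```

>>> carry_out(
  commands=[0,0,0,0,0,0,1,0,0,0,0,0,0,1,0,0,0,0,0,0,1,0,0,0,0,0,0,1,0,0,0,0,0,0,1,0,0,0,0,0,0,1,0,0,0,0,0,0,1,0,0,0,0,0,0,1,0,0,0,0,0,0,1,0,0,0,0,0,0,1],
)

```text
t: 57.17
ee_pos: [0.5773, 0.0621, 0.1582]
eef_rot: [[0.421, 0.111, 0.9], [0.048, -0.994, 0.099], [0.906, 0.002, -0.424]]
force: [-0.0, -0.4, -0.2]
width: -0.004
grip_force: 0.0
```

>>> carry_out(
  commands=[0,0,0,0,0,0,1,0,0,0,0,0,0,1,0,0,0,0,0,0,1,0,0,0,0,0,0,1,0,0,0,0,0,0,1,0,0,0,0,0,0,1,0,0,0,0,0,0,1,0,0,0,0,0,0,1,0,0,0,0,0,0,1,0,0,0,0,0,0,1],
)

```text
t: 58.0
ee_pos: [0.5773, 0.0621, 0.1582]
eef_rot: [[0.421, 0.111, 0.9], [0.049, -0.994, 0.099], [0.906, 0.002, -0.424]]
force: [0.3, 0.1, -0.2]
width: 0.002
grip_force: 0.0
```

>>> carry_out(
  commands=[0,0,0,0,0,0,1,0,0,0,0,0,0,1,0,0,0,0,0,0,1,0,0,0,0,0,0,1,0,0,0,0,0,0,1,0,0,0,0,0,0,1,0,0,0,0,0,0,1,0,0,0,0,0,0,1,0,0,0,0,0,0,1,0,0,0,0,0,0,1],
)

```text
t: 58.83
ee_pos: [0.5773, 0.0621, 0.1582]
eef_rot: [[0.421, 0.111, 0.9], [0.049, -0.994, 0.099], [0.906, 0.002, -0.424]]
force: [-0.6, -0.1, 0.1]
width: -0.001
grip_force: 0.0
```

>>> carry_out(
  commands=[0,0,0,0,0,0,1,0,0,0,0,0,0,1,0,0,0,0,0,0,1,0,0,0,0,0,0,1,0,0,0,0,0,0,1,0,0,0,0,0,0,1,0,0,0,0,0,0,1,0,0,0,0,0,0,1,0,0,0,0,0,0,1,0,0,0,0,0,0,1],
)

```text
t: 59.67
ee_pos: [0.5773, 0.0621, 0.1582]
eef_rot: [[0.421, 0.111, 0.9], [0.048, -0.994, 0.099], [0.906, 0.002, -0.424]]
force: [0.0, -0.7, -0.4]
width: 0.001
grip_force: 0.0
```

>>> carry_out(
  commands=[0,0,0,0,0,0,1,0,0,0,0,0,0,1,0,0,0,0,0,0,1,0,0,0,0,0,0,1,0,0,0,0,0,0,1,0,0,0,0,0,0,1,0,0,0,0,0,0,1,0,0,0,0,0,0,1,0,0,0,0,0,0,1,0,0,0,0,0,0,1],
)

```text
t: 60.5
ee_pos: [0.5773, 0.0621, 0.1582]
eef_rot: [[0.421, 0.111, 0.9], [0.049, -0.994, 0.099], [0.906, 0.002, -0.424]]
force: [-0.3, 0.4, -0.6]
width: -0.0
grip_force: 0.0
```

```bash
python3 - <<'E'
from h import *
st();print(robot.finish_job())
E
```

```text
60.5 [-10.5  -6.9 141.5 139.4  23.7 -59.3] [577.3  62.1 158.2] [[0.421, 0.111, 0.9], [0.049, -0.994, 0.099], [0.906, 0.002, -0.424]] [-0.31  0.38 -0.62]
the job is handed in; nothing more can be done
None
```

I brought the hook to rest, hung the measure on it by its loop, steadied it after release with a light touch and handed the job in at 60.5 s; it was still while I held that touch, but the camera calls then ran out, so I couldn't confirm it stayed still once I backed away.

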